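# Stack an electrolyser on its sliding tray, tap it home under the press and clamp it

## Task

Put the electrolyser together: lower every cell frame on the bench over the two pins of the sliding tray, then the aluminium end plate on top, each lying flush, while the tray is still pulled out. Then hold the mallet by its handle and nudge the tray along its track with light taps on its end lug, a centimetre or two at a time and never pushing it with the gripper itself, until it meets the stop hidden inside the press column; after that lay the mallet back flat on its rubber mat and turn the press's T-handle clockwise as far as it goes to clamp the stack. Leave the other glassware and bottles where they stand.

Things in the scene. Friction and masses are not known exactly. Their poses are not given: they have to be found in the camera images.
- press: Bench press, fixed, stands differently each time: grey base plate 370 x 130 x 10 mm with a track along it, and a blue C-frame at one end. Origin on the bench under the spindle axis; x along the track to the column. Column 112 mm wide, 116 high, at x = 60 to 100 mm; arm 60 mm wide, x = -26 to 100, 116 to 142 mm above the bench; base plate x = -270 to 100.
- press_axis (a point): Point on the upright axis of the press's spindle, 30 mm above the bench, level with the tray's top. x points along the track towards the column, the way the tray must go; z up. The round press foot (28 mm) hanging under the arm clears pins and stack while the T-handle is unturned.
- tray_seat (a point): Sliding aluminium tray, 44 mm wide, 160 long, top 30 mm above the bench, with two upright 9 mm steel pins, round-tipped, 61 mm tall, 34 mm either side of this point along the track. This point: middle of its top, midway between the pins, where plates are stacked; x along the track towards the press. Plates overhang the tray by 5 mm each side.
- tray: The same tray. It slides only along the track, stiffly (about 5 N), and stays where it is left; it starts 95 to 120 mm out from home. At home its nose meets a hard stop hidden in a recess of the column, and its seat point then coincides with the press axis point. Origin 30 mm below the seat point.
- tray_lug (a point): Middle of the outer face of the tray's end lug, the flat steel upstand at its outer end that is meant to be tapped: 44 mm wide, 12 to 62 mm above the bench; this point 42 mm up, 85 mm from the seat point; x along the track towards the press. Along both sides of the track, before the lug too, run guide rails whose tops are 22 mm above the bench, 33 mm either side of the middle.
- frame0_mid (a point): Cell frame: flat grey plastic plate 96 x 54 x 14 mm with a dark channelled window and two round 12 mm through holes, 34 mm either side of its centre along its length. Lies flat on the bench at first. This point: the plate's centre, 7 mm up; x along its length, y across, z up. A half turn makes no difference. May be absent (None): two or three of the four are there.
- frame1_mid (a point): Cell frame: flat grey plastic plate 96 x 54 x 14 mm with a dark channelled window and two round 12 mm through holes, 34 mm either side of its centre along its length. Lies flat on the bench at first. This point: the plate's centre, 7 mm up; x along its length, y across, z up. A half turn makes no difference. May be absent (None): two or three of the four are there.
- frame2_mid (a point): Cell frame: flat grey plastic plate 96 x 54 x 14 mm with a dark channelled window and two round 12 mm through holes, 34 mm either side of its centre along its length. Lies flat on the bench at first. This point: the plate's centre, 7 mm up; x along its length, y across, z up. A half turn makes no difference. May be absent (None): two or three of the four are there.
- frame3_mid (a point): Cell frame: flat grey plastic plate 96 x 54 x 14 mm with a dark channelled window and two round 12 mm through holes, 34 mm either side of its centre along its length. Lies flat on the bench at first. This point: the plate's centre, 7 mm up; x along its length, y across, z up. A half turn makes no difference. May be absent (None): two or three of the four are there.
- end_mid (a point): End plate: bare aluminium plate 96 x 54 x 14 mm with two 12 mm holes like the frames', and two brass ports, 10 mm across and 10 mm high, on its upper face 18 mm along and 20 mm across from its centre, at opposite edges. Lies flat, ports up. This point: the plate's centre, 7 mm up; x along its length, y across. A half turn makes no difference.
- mallet_head (a point): Mallet: head a dark block 36 mm (x) x 64 mm (y) x 36 mm high with flat white faces at both y ends; wooden handle 18 mm wide, 22 high, running 125 mm from the head along -x. This point: centre of the head, 18 mm above its underside; the handle is level with it. About 0.35 kg, nearly all in the head, which keeps it level when it lies flat on its mat.
- mallet_grip (a point): Point in the middle of the mallet's handle, 50 mm from the head's centre, 32 mm clear of the head: a good place to hold it. Axes as the mallet head's.
- mat_mid (a point): The mallet's mat: black rubber sheet 200 x 120 x 4 mm fixed to the bench; this point is the centre of its upper face; x along its length.
- clamp (a joint): T-handle of the press: black bar 84 mm long, 13 wide, 18 high on the spindle. 0 rad: unturned, bar across the track; grows clockwise seen from above to its end stop at 1.4 rad. Starts at 0 to 0.2; 0.2 to 0.4 N m to turn; stays where it is left. It drives down a sprung foot that presses on the stack.
- clamp_grip (a point): Middle of the T-handle's bar, on the spindle axis, 174 mm above the bench; turns with the handle, y along the bar. The press arm's top lies 23 mm below the bar's underside.
- dish: Bystander: low glass dish with lid, 62 mm across, 18 mm high, among the plates. Origin at the centre of its underside.
- beaker: Bystander: glass beaker, 70 mm across, 95 mm high.
- flask: Bystander: conical glass flask, 80 mm across, 125 mm high.
- reagent: Bystander: white reagent bottle, 60 mm across, 130 mm high.
- bulb: Bystander: red rubber pipette bulb standing on end, 62 mm across, 85 mm high.
- wash: Bystander: clear wash bottle, 68 mm across, 160 mm high.
Not all that is in view belongs to the job. What is shaped like the part that bears mallet_head but pink or yellow is not meant.

How it is judged:
By the outcome, as a careful person would: the job done as asked, in the order asked, and still so for the second after the job is handed in, with the robot touching nothing.
Of frame0, frame1, frame2, frame3 only 2 to 3 are there at a start; the rules pass over those that are not, and their reading is None.
At some moment in a run one of frame0, frame1, frame2, frame3, end_plate, mallet may be knocked a few centimetres aside while the robot is not near it.
Once in a run the grip may slacken for a moment while it holds something.
It also fails if it takes over 210 s, if anything falls off the work surface, if the arm or the gripper's body presses on something with over 40 N, if the wrist force passes 120 N, or if a joint passes its speed limit or range.

## Robot

A 6-joint arm with a two-finger parallel gripper is mounted at the origin on the work surface. World frame = base frame: x ahead of the robot, y to its left, z up, the work surface at z = 0. Lengths are in m, angles in degrees, forces in N, time in s.
With the tool pointing down it reaches from about 0.3 to 0.85 m from the base axis. Payload 5.4 kg.
Tool frame: the origin (TCP) lies midway between the tips of the shut fingers; the grasp point (between the pads) lies 19 mm behind it; z points along the fingers, y is the direction in which the jaws open and shut (so a half turn about z gives the same grasp; the last joint's range is limited). The gripper opens to 85 mm and grips with 20 to 120 N. Pads are 22 mm wide; open, the fingers measure 114 mm over their backs; the gripper's body (76 mm by 85 mm) begins 54 mm behind the grasp point. The pads swing forward as they close: fully open they stand 13 mm farther back than shut.
Start: joints at [59.696, 9.076, 91.501, -0, 79.423, -12.038], TCP at [0.18, 0.546, 0.231] pointing down, gripper open.
Joint ranges: [-166.64, 166.64], [-54.1, 131.32], [10.49, 154.53], [-73.88, 253.88], [9.74, 151.15], [-171.62, 171.62]. Speed limits (degrees/s): [147.25, 147.25, 180, 180, 180, 180].

## Interface

Orientations are given as [roll, pitch, yaw] about the fixed x, y, z axes, in that order (R = Rz(yaw) Ry(pitch) Rx(roll)).
In Python, from workcell import bot, cams gives the robot as it stands.
- The arm moves only by the shell command python3 -m inch 'ROWS' [FORCE]. ROWS is JSON, a list of rows, each a list of 3 entries, a list of its own where there are three numbers: the turn, a rotation vector about the tool's x, y, z in rad, then the shift along the tool's x, y, z in cm, then the finger opening in cm, from 0 to 8.54. A call has 1 to 12 rows; each row is the pose to reach, as a shift and turn from the pose commanded when the call began, along the tool's axes at that moment; what a row does not reach only later rows make up. A row lasts 1/12 s, in which the tool goes at most 41.7 mm and 7.16 degrees, less where a joint would pass 70% of its speed; a pose out of reach is approached as far as the arm can. A call with a gripper value outside its range is refused whole. The fingers move at their own pace and stop on an object; FORCE is the grip in N (left out, the last holds). Time passes only in rows, so rows that repeat a pose let the fingers close. It gives the time, the measured TCP pose, the force and the opening at its end, in the units of the state.
- bot.observe(): the state, without advancing time (a new reading comes with each control period).
- cams.get_image(name): name is "scene" or "top"; returns a dict with "img" (480x640x3 uint8, red, green, blue), "fx", "fy", "cx", "cy" (pixels), "world_from_camera" (4x4, takes a point from camera to world coordinates). Camera axes: x right, y down, z forward; pixel columns grow to the right and rows downward; lengths in m; the calibration is good to about 2 mm. A picture is of the moment at which its call begins. There is no depth.
- bot.finish_job(): hands the job in, once; it reports no verdict.
The state is a dict: "clock": time; "joint_positions": joint angles; "qd": joint speeds; "effort": joint torques, N m; "tool_pos": TCP position; "tcp_rot": TCP orientation; "wrist_force": force on the tool from outside, world axes, zero at the start; "moment": the same for the moment, N m; "opening": finger opening in m.
Only numpy, scipy, OpenCV 4.12 (cv2) and the standard library are available. Lean on these libraries where they do the work, as an engineer would, in place of code of your own. Each camera call takes 0.05 s, during which the arm holds its last target. There are 200 camera calls.

## Working session

There is one attempt and no reset: what is moved stays moved. The work goes in short steps, Python scripts to look and compute and a shell command to move; the robot and the scene stay as the last step left them, time stands still between calls to the robot, and variables do not carry over. Pictures are saved under pics/ and viewed, about 12 in all and at most 16, crops included, and the job is handed in when it is done.

```bash
ls; mkdir -p pics; python3 - <<'E'
from workcell import bot,cams
import cv2,json
print(bot.observe())
for n in("scene","top"):
    d=cams.get_image(n); cv2.imwrite(f"pics/{n}0.png",d["img"][:,:,::-1]); print(n,d["fx"],d["fy"],d["cx"],d["cy"],d["world_from_camera"])
E
```

```text
pics
{'clock': 0.0, 'joint_positions': array([ 5.96949069e+01,  9.11038694e+00,  9.15732261e+01, -3.26574669e-04,
        7.94235888e+01, -1.20371653e+01]), 'qd': array([-0.06832334, -0.06618081,  0.03395596, -0.12877781,  0.03156645,
        0.04938445]), 'effort': array([ 5.15594343e-05, -3.96008921e+01, -3.31429446e+01, -2.08997012e-04,
        8.56704632e-03,  5.82348164e-06]), 'tool_pos': array([0.17994199, 0.54547949, 0.2303299 ]), 'tcp_rot': array([-1.79895088e+02, -2.20426451e-02,  1.61732112e+02]), 'wrist_force': array([ 0.2111892 , -0.28598724, -0.46430525]), 'moment': array([ 0.05484298, -0.06303687, -0.00301392]), 'opening': 0.08531412757096947}
scene 514.7512075924499 514.7512075924499 322.0700172634853 235.1485464970462 [[-0.28797667  0.73406633 -0.61499274  1.29465869]
 [ 0.95749558  0.2317654  -0.17171782  0.22304407]
 [ 0.01648177 -0.63830356 -0.76960829  1.09981677]
 [ 0.          0.          0.          1.        ]]
top 553.3319086829551 553.3319086829551 330.3387518445588 239.36644367156458 [[-0.01330431 -0.99814978  0.05932972  0.4236356 ]
 [-0.9999075   0.01344846  0.00203091 -0.00913351]
 [-0.00282505 -0.05929721 -0.99823637  1.4743684 ]
 [ 0.          0.          0.          1.        ]]
```

View pics/top0.png

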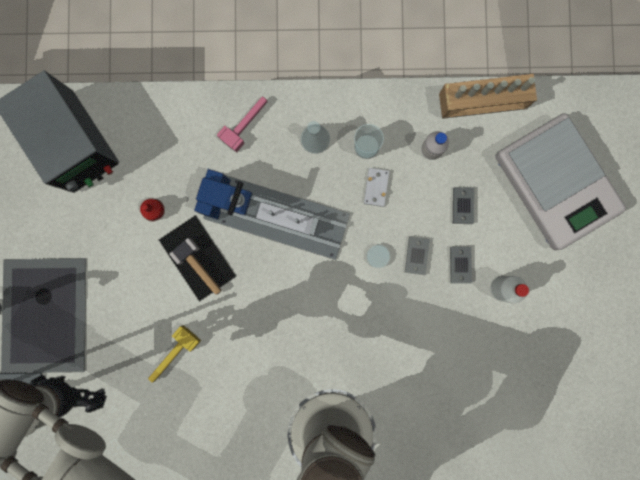

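View pics/scene0.png

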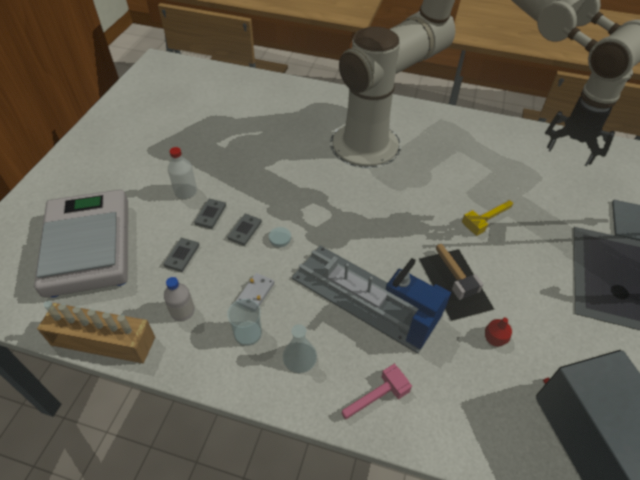

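Top view: three dark frames at (464,206), (418,255), (461,264), end plate (377,187), dish (378,255), press from (215,195) to (345,235), the dark-headed, wooden-handled mallet on the black mat (200,260). The pink (240,125) and yellow (178,350) ones are decoys. I'll confirm in an enlarged crop.

```bash
cat > h.py <<'E'
import numpy as np,cv2
from workcell import bot,cams
def grab(n,f=None):
    d=cams.get_image(n)
    if f: cv2.imwrite(f"pics/{f}.png",d["img"][:,:,::-1])
    return d
def ray(d,px,z):
    T=d["world_from_camera"];v=T[:3,:3]@np.array([(px[0]-d["cx"])/d["fx"],(px[1]-d["cy"])/d["fy"],1]);o=T[:3,3]
    return o+v*(z-o[2])/v[2]
def proj(d,p):
    T=d["world_from_camera"];q=T[:3,:3].T@(np.array(p)-T[:3,3]);return np.array([d["fx"]*q[0]/q[2]+d["cx"],d["fy"]*q[1]/q[2]+d["cy"]])
def crop(d,x0,y0,x1,y1,s,f):
    im=cv2.resize(d["img"][y0:y1,x0:x1],None,fx=s,fy=s,interpolation=cv2.INTER_CUBIC);cv2.imwrite(f"pics/{f}.png",im[:,:,::-1])
def boxout(p,yaw,lx,ly):
    c,s=np.cos(yaw),np.sin(yaw);return [np.array([p[0]+c*a-s*b,p[1]+s*a+c*b]) for a,b in((lx,ly),(-lx,ly),(-lx,-ly),(lx,-ly))]
E
python3 - <<'E'
from h import *
d=grab("top");
a=cv2.resize(d["img"][155:315,150:350],None,fx=4,fy=4,interpolation=3)
cv2.imwrite("pics/c1.png",a[:600,:,::-1])
a=cv2.resize(d["img"][155:295,345:495],None,fx=4,fy=4,interpolation=3)
cv2.imwrite("pics/c2.png",a[:,:,::-1])
E
```

```text
(no output)
```

View pics/c1.png

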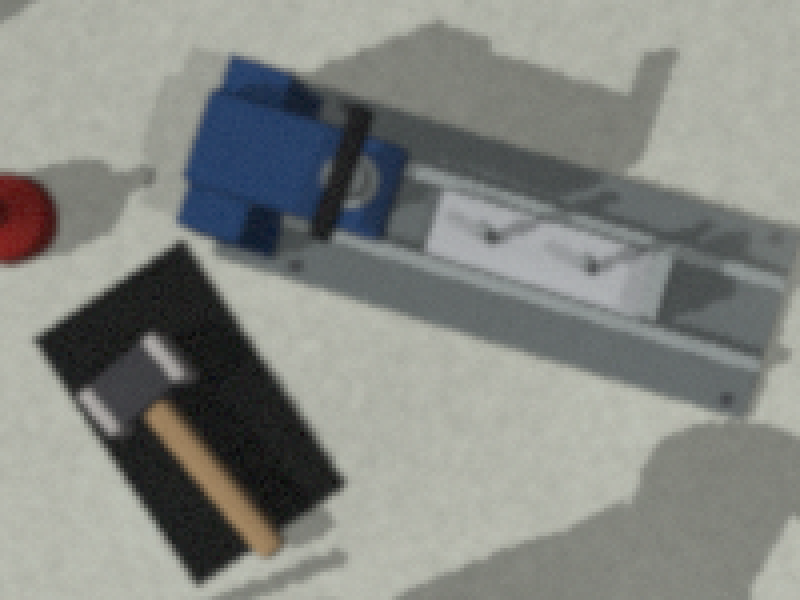

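View pics/c2.png

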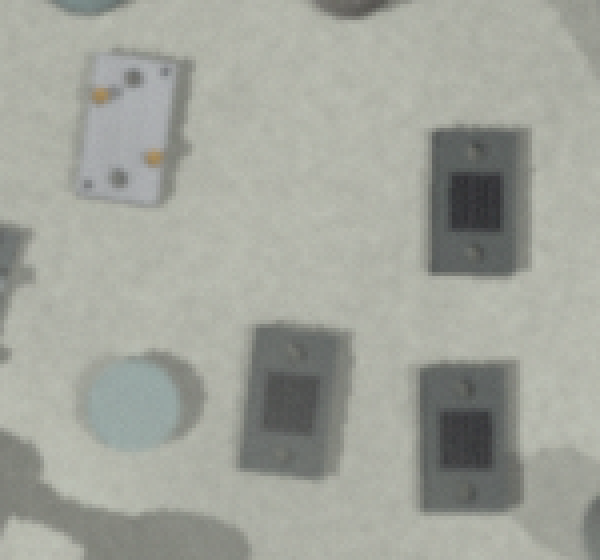

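```bash
python3 - <<'E'
from h import *
d=cams.get_image("top");im=d["img"];S=8
def rect(cond,x0,y0,x1,y1,z,name):
    big=cv2.resize(im[y0:y1,x0:x1],None,fx=S,fy=S,interpolation=cv2.INTER_CUBIC);big=cv2.GaussianBlur(big,(9,9),0)
    m=cond(big.astype(int)).astype(np.uint8)
    cs,_=cv2.findContours(m,0,1);c=max(cs,key=cv2.contourArea);r=cv2.boxPoints(cv2.minAreaRect(c))
    px=(r+.5)/S-.5+[x0,y0];w=np.array([ray(d,p,z)[:2] for p in px])
    e=[w[1]-w[0],w[2]-w[1]];e.sort(key=lambda v:-np.linalg.norm(v))
    print(name,"ctr",w.mean(0).round(4),"px",px.mean(0).round(1),"L",[round(1000*np.linalg.norm(v),1) for v in e],"yaw",np.degrees(np.arctan2(e[0][1],e[0][0])).round(1)%180)
g=lambda b:b.mean(2)
B={"fA":(445,180,485,230),"fB":(400,232,436,278),"fC":(444,240,480,288)}
for n,b in B.items():
    cx,cy=(b[0]+b[2])//2,(b[1]+b[3])//2
    print(n,im[cy,cx],im[cy-15,cx+3],im[cy,cx-18])
    for t in (58,65): rect(lambda q:g(q)<t,cx-10,cy-12,cx+10,cy+12,.014,n+f"win{t}")
    rect(lambda q:g(q)<125,*b,.014,n+"all")
print(im[187,377],im[187,365])
for t in(165,180):rect(lambda q:(q[:,:,2]>q[:,:,0]-2)&(g(q)>t-30),360,160,396,212,.014,"end")
rect(lambda q:(q[:,:,0]>110)&(q[:,:,0]-q[:,:,2]>30),190,250,225,296,.033,"handle")
rect(lambda q:(g(q)<55),155,210,240,302,.004,"mat")
for name,px,z in [("bar a",(356,108),.183),("bar b",(322,236),.183),("pin1",(493,234),.03),("pin2",(594,266),.03),("baseLo",(745,413),.01),("baseUp",(800,228),.01),("baseLeft",(218,255),.01),("railU1",(415,172),.022),("railU2",(782,280),.022),("railL1",(335,238),.022),("railL2",(758,366),.022),
 ("headface1",(163,356),.04),("headface2",(103,411),.04)]:
    print(name,ray(d,(px[0]/4+150-.4,px[1]/4+155-.4),z).round(4))
E
```

```text
fA [49 52 54] [90 93 94] [174 177 167]
fAwin58 ctr [ 0.5974 -0.3605] px [463.5 204.8] L [np.float64(33.2), np.float64(31.2)] yaw 177.1
fAwin65 ctr [ 0.597  -0.3603] px [463.4 205. ] L [np.float64(36.3), np.float64(33.2)] yaw 178.4
fAall ctr [ 0.5975 -0.3617] px [463.9 204.8] L [np.float64(99.2), np.float64(64.4)] yaw 177.6
fB [86 87 84] [102 108 103] [176 177 167]Traceback (most recent call last):
  File "<stdin>", line 15, in <module>
  File "<stdin>", line 6, in rect
ValueError: max() iterable argument is empty
```

```bash
cat > m.py <<'E'
from h import *
S=8
g=lambda b:b.mean(2)
def rect(d,cond,x0,y0,x1,y1,z,name):
    im=d["img"]
    big=cv2.resize(im[y0:y1,x0:x1],None,fx=S,fy=S,interpolation=cv2.INTER_CUBIC);big=cv2.GaussianBlur(big,(9,9),0)
    m=cond(big.astype(int)).astype(np.uint8)
    cs,_=cv2.findContours(m,0,1)
    if not cs: print(name,"none");return
    c=max(cs,key=cv2.contourArea);r=cv2.boxPoints(cv2.minAreaRect(c))
    px=(r+.5)/S-.5+[x0,y0];w=np.array([ray(d,p,z)[:2] for p in px])
    e=[w[1]-w[0],w[2]-w[1]];e.sort(key=lambda v:-np.linalg.norm(v))
    print(name,"ctr",w.mean(0).round(4),"px",px.mean(0).round(1),"L",[round(float(1000*np.linalg.norm(v)),1) for v in e],"yaw",np.degrees(np.arctan2(e[0][1],e[0][0])).round(1)%180)
E
python3 - <<'E'
from m import *
d=cams.get_image("top")
B={"fA":(464,205,70),"fB":(418,255,95),"fC":(462,264,70)}
for n,(x,y,t) in B.items():
    rect(d,lambda q:g(q)<t,x-10,y-11,x+10,y+12,.014,n+"win")
    for k in(130,145): rect(d,lambda q:g(q)<k,x-19,y-25,x+19,y+25,.014,n+"all")
for t in(10,14):rect(d,lambda q:(q[:,:,2]-q[:,:,0]>t-10)&(g(q)>135),360,160,396,212,.014,"end")
rect(d,lambda q:(q[:,:,0]>110)&(q[:,:,0]-q[:,:,2]>30),180,245,225,298,.033,"handle")
rect(d,lambda q:(g(q)<55),155,210,240,302,.004,"mat")
for name,px,z in [("bar a",(356,108),.183),("bar b",(322,236),.183),("pin1",(493,234),.03),("pin2",(594,266),.03),("baseLo",(745,413),.01),("baseUp",(800,228),.01),("baseLeft",(218,255),.01),("railU1",(415,172),.022),("railU2",(782,280),.022),("railL1",(335,238),.022),("railL2",(758,366),.022),
 ("headface1",(163,356),.04),("headface2",(103,411),.04)]:
    print(name,ray(d,(px[0]/4+150-.4,px[1]/4+155-.4),z).round(4))
crop(d,255,180,350,250,8,"tray"); 
E
```

```text
fAwin ctr [ 0.5972 -0.3603] px [463.4 204.9] L [37.6, 34.8] yaw 177.1
fAall ctr [ 0.5975 -0.3618] px [464.  204.8] L [99.9, 65.3] yaw 178.0
fAall ctr [ 0.5976 -0.3622] px [464.2 204.8] L [102.2, 69.6] yaw 177.3
fBwin ctr [ 0.4656 -0.2345] px [417.1 255.2] L [39.4, 35.8] yaw 171.2
fBall ctr [ 0.4667 -0.2374] px [418.2 254.8] L [98.8, 65.1] yaw 171.3
fBall ctr [ 0.4669 -0.2381] px [418.5 254.7] L [102.2, 70.1] yaw 171.7
fCwin ctr [ 0.4398 -0.3499] px [461.1 264.4] L [35.9, 32.6] yaw 178.5
fCall ctr [ 0.4412 -0.3526] px [462.1 263.9] L [98.4, 68.3] yaw 178.3
fCall ctr [ 0.4413 -0.3525] px [462.1 263.8] L [101.3, 71.2] yaw 179.2
end ctr [ 0.6496 -0.1298] px [376.1 186.5] L [97.8, 55.5] yaw 170.5
end ctr [ 0.6668 -0.1401] px [379.9 180.1] L [73.9, 47.1] yaw 16.099999999999994
handle ctr [0.4219 0.3273] px [202.6 274.7] L [123.3, 16.7] yaw 39.30000000000001
mat ctr [0.4671 0.3484] px [197.3 257.8] L [195.4, 114.6] yaw 33.599999999999994
bar a [0.6395 0.2076 0.183 ]
bar b [0.5641 0.2278 0.183 ]
pin1 [0.5805 0.1437 0.03  ]
pin2 [0.5586 0.0776 0.03  ]
baseLo [ 0.4615 -0.0201  0.01  ]
baseUp [ 0.5839 -0.0583  0.01  ]
baseLeft [0.5712 0.3287 0.01  ]
railU1 [0.6232 0.1958 0.022 ]
railU2 [ 0.5484 -0.0456  0.022 ]
railL1 [0.5802 0.2488 0.022 ]
railL2 [ 0.4919 -0.029   0.022 ]
headface1 [0.5028 0.3575 0.04  ]
headface2 [0.4676 0.3964 0.04  ]
```

View pics/tray.png

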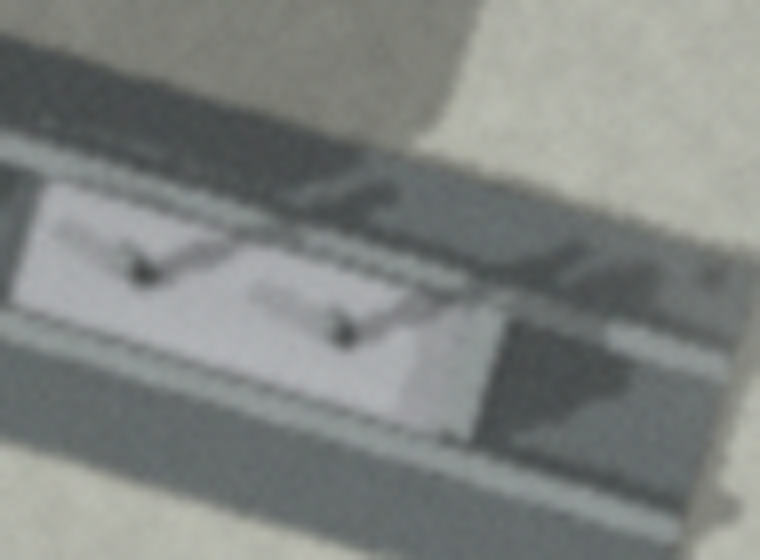

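```bash
python3 - <<'E'
from m import *
d=cams.get_image("top")
th=np.radians(72.5);u=np.array([np.cos(th),np.sin(th)]);n=np.array([u[1],-u[0]])
for nm,px,z in [("tl",(46,182),.03),("bl",(10,302),.03),("lowmid",(330,397),.03),("lugtR",(510,322),.062),("lugbR",(474,440),.062),("lugtL",(418,340),.03),
 ("pin1b",(143,270),.03),("pin2b",(343,332),.03),("pin1t",(62,232),.089),("pin2t",(262,293),.089)]:
    w=ray(d,((px[0]+.5)/8-.5+255,(px[1]+.5)/8-.5+180),z)[:2];print(nm,w.round(4),"along",(w@u).round(4),"lat",(w@n).round(4))
for nm,w in[("bar a",[.6395,.2076]),("bar b",[.5641,.2278]),("baseLo",[.4615,-.0201]),("baseUp",[.5839,-.0583])]: w=np.array(w);print(nm,(w@u).round(4),(w@n).round(4))
# blend overlay of a scene crop
s=grab("scene");crop(s,285,235,465,355,4,"sc1")
E
```

```text
tl [0.6094 0.1764] along 0.3515 lat 0.5282
bl [0.57   0.1884] along 0.3511 lat 0.487
lowmid [0.5374 0.0838] along 0.2416 lat 0.4873
lugtR [0.5582 0.0239] along 0.1906 lat 0.5252
lugbR [0.5205 0.0359] along 0.1907 lat 0.4856
lugtL [0.5557 0.0548] along 0.2194 lat 0.5135
pin1b [0.58   0.1448] along 0.3125 lat 0.5096
pin2b [0.5587 0.0794] along 0.2437 lat 0.509
pin1t [0.586  0.1639] along 0.3325 lat 0.5096
pin2t [0.5658 0.1011] along 0.2666 lat 0.5092
bar a 0.3903 0.5475
bar b 0.3869 0.4695
baseLo 0.1196 0.4462
baseUp 0.12 0.5744
```

View pics/sc1.png

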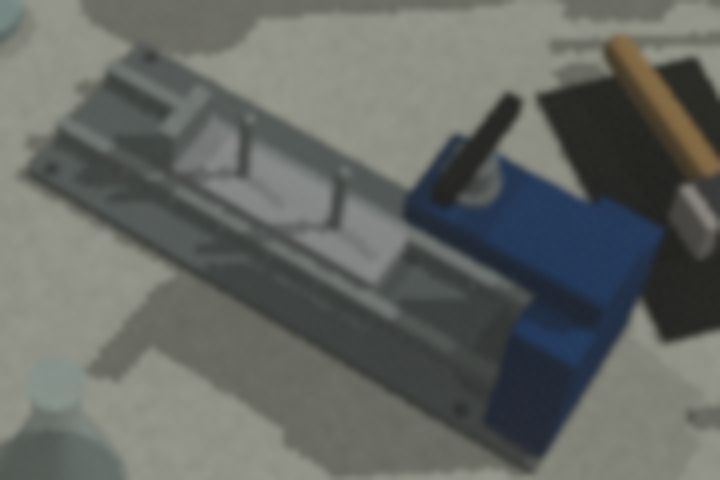

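```bash
python3 - <<'E'
from m import *
d=grab("scene");t=grab("top")
th=np.radians(72.5);u=np.array([np.cos(th),np.sin(th)]);n=np.array([u[1],-u[0]])
for nm,px,z in [("pin1b",(336,222),.03),("pin2b",(240,175),.03),("pin1t",(343,170),.091),("pin2t",(248,116),.091),("bara",(513,97),.183),("barb",(440,200),.183),("baseL",(25,172),.01),("baseU",(140,45),.01),("traycorner",(375,285),.03),("traycorner2",(408,232),.03),("lugt1",(205,85),.062),("lugt2",(165,130),.062)]:
    w=ray(d,((px[0]+.5)/4-.5+285,(px[1]+.5)/4-.5+235),z)[:2];print(nm,w.round(4),"along",(w@u).round(4),"lat",(w@n).round(4))
for al in (.271,.2745,.278):
  for la in (.508,):
    for k in(.034,-.034):
      p=u*(al+k)+n*la
      print(al,k,[((proj(t,[*p,z])-[255,180]+.5)*8).round() for z in(.03,.091)],[((proj(d,[*p,z])-[285,235]+.5)*4).round() for z in(.03,.091)])
E
```

```text
pin1b [0.5749 0.1458] along 0.3119 lat 0.5045
pin2b [0.5585 0.0796] along 0.2438 lat 0.5087
pin1t [0.5786 0.1456] along 0.3128 lat 0.508
pin2t [0.5568 0.081 ] along 0.2447 lat 0.5067
bara [0.5669 0.2321] along 0.3918 lat 0.4709
barb [0.6474 0.207 ] along 0.3921 lat 0.5552
baseL [ 0.5838 -0.0558] along 0.1224 lat 0.5736
baseU [ 0.4619 -0.0156] along 0.124 lat 0.4452
traycorner [0.6123 0.1791] along 0.3549 lat 0.5301
traycorner2 [0.5688 0.1902] along 0.3524 lat 0.4853
lugt1 [0.5202 0.0446] along 0.1989 lat 0.4827
lugt2 [0.5616 0.0303] along 0.1978 lat 0.5265
0.271 0.034 [array([164., 282.]), array([144., 262.])] [array([324., 221.]), array([332., 164.])]
0.271 -0.034 [array([362., 341.]), array([351., 324.])] [array([232., 170.]), array([237., 112.])]
0.2745 0.034 [array([154., 279.]), array([133., 258.])] [array([329., 224.]), array([337., 167.])]
0.2745 -0.034 [array([352., 338.]), array([340., 320.])] [array([237., 172.]), array([242., 115.])]
0.278 0.034 [array([143., 276.]), array([123., 255.])] [array([334., 226.]), array([342., 170.])]
0.278 -0.034 [array([342., 335.]), array([330., 317.])] [array([241., 175.]), array([246., 117.])]
```

```bash
cat > p.py <<'E'
import sys
from h import *
from scipy.spatial.transform import Rotation as R
# usage: p.py x y z yaw  -> shift (cm) and turn (rad) in tool axes for a tool-down pose
o=bot.observe();Rt=R.from_euler("xyz",o["tcp_rot"],degrees=True)
x,y,z,yaw=map(float,sys.argv[1:5]);G=R.from_euler("xyz",[180,0,yaw],degrees=True)
print("t",round(o["clock"],2),"pos",o["tool_pos"].round(4),"rot",o["tcp_rot"].round(1),"F",o["wrist_force"].round(1),"open",round(o["opening"],4))
print("turn",(Rt.inv()*G).as_rotvec().round(4),"shift cm",(Rt.inv().apply(np.array([x,y,z])-o["tool_pos"])*100).round(2))
E
python3 p.py .466 -.235 .12 -8.7
```

```text
t 0.45 pos [0.1802 0.546  0.2312] rot [-180.    -0.   161.7] F [-0.1 -0.2 -0.4] open 0.0856
turn [-1.0000e-04  2.0000e-04  2.9747e+00] shift cm [-51.62 -65.2   11.13]
```

```bash
python3 -m inch '[[[0,0,1.4],[-25,-32,2],7],[[0,0,1.4],[-25,-32,2],7],[[0,0,1.4],[-25,-32,2],7],[[0,0,1.4],[-25,-32,2],7],[[0,0,1.4],[-25,-32,2],7],[[0,0,1.4],[-25,-32,2],7],[[0,0,1.4],[-25,-32,2],7],[[0,0,1.4],[-25,-32,2],7],[[0,0,1.4],[-25,-32,2],7],[[0,0,1.4],[-25,-32,2],7],[[0,0,1.4],[-25,-32,2],7],[[0,0,1.4],[-25,-32,2],7]]' 60; python3 p.py .466 -.235 .12 -8.7
```

```text
clock: 1.45
tool_pos: [0.318, 0.1623, 0.2115]
tcp_rot: [180.0, -0.0, 81.0]
wrist_force: [0.4, 1.8, 0.6]
opening: 0.0697
t 1.45 pos [0.318  0.1623 0.2115] rot [180.  -0.  81.] F [0.4 1.8 0.6] open 0.0697
turn [ 3.000e-04 -8.000e-04  1.566e+00] shift cm [-36.94  20.81   9.15]
```

```bash
python3 -m inch '[[[0,0,1.566],[-36.9,20.8,8],7],[[0,0,1.566],[-36.9,20.8,8],7],[[0,0,1.566],[-36.9,20.8,8],7],[[0,0,1.566],[-36.9,20.8,8],7],[[0,0,1.566],[-36.9,20.8,8],7],[[0,0,1.566],[-36.9,20.8,8],7],[[0,0,1.566],[-36.9,20.8,8],7],[[0,0,1.566],[-36.9,20.8,8],7],[[0,0,1.566],[-36.9,20.8,8],7],[[0,0,1.566],[-36.9,20.8,8],7],[[0,0,1.566],[-36.9,20.8,8],7],[[0,0,1.566],[-36.9,20.8,8],7]]' && python3 -m inch '[[[0,0,0.06],[0,0,0],7],[[0,0,0.06],[0,0,0],7],[[0,0,0.06],[0,0,0],7]]'; python3 p.py .466 -.235 .0 -8.7; python3 - <<'E'
from h import *
d=grab("top");s=grab("scene")
a=cv2.resize(d["img"][205:305,370:470],None,fx=4,fy=4,interpolation=2);b=cv2.resize(s["img"][170:270,190:290],None,fx=4,fy=4,interpolation=2)
cv2.imwrite("pics/ab1.png",np.hstack([a,b])[:,:,::-1])
E
```

```text
clock: 2.45
tool_pos: [0.4699, -0.2341, 0.1304]
tcp_rot: [180.0, 0.0, -4.7]
wrist_force: [0.4, 0.3, -0.9]
opening: 0.0696
clock: 2.7
tool_pos: [0.4692, -0.2309, 0.1312]
tcp_rot: [-180.0, 0.0, -7.6]
wrist_force: [-0.1, 0.1, -0.6]
opening: 0.0701
t 2.7 pos [ 0.4692 -0.2309  0.1312] rot [-180.     0.    -7.6] F [-0.1  0.1 -0.6] open 0.0701
turn [-0.0003  0.0001  0.0198] shift cm [-0.26  0.45 13.12]
```

View pics/ab1.png

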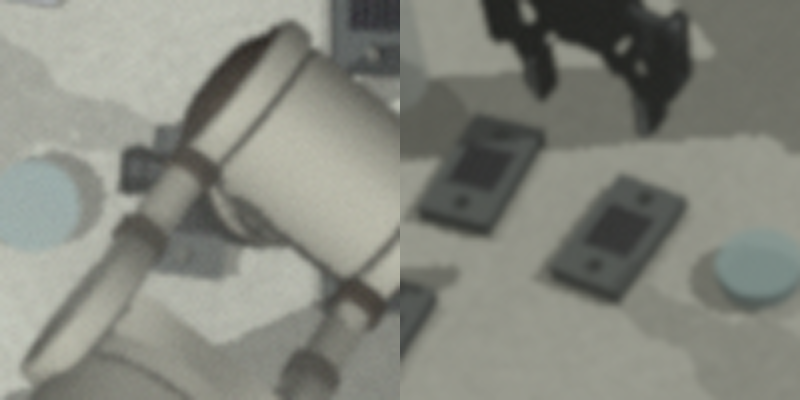

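```bash
python3 - <<'E'
from m import *
d=grab("scene")
rect(d,lambda q:g(q)<75,232,216,257,240,.014,"B")
rect(d,lambda q:g(q)<75,196,200,226,226,.014,"C")
rect(d,lambda q:g(q)<75,168,240,196,266,.014,"A")
print(ray(d,(244.1,227.1),.014))
E
```

```text
B ctr [ 0.4645 -0.2333] px [244.1 227.3] L [49.7, 39.7] yaw 173.0
C ctr [ 0.4318 -0.3453] px [211.7 210.1] L [93.6, 64.1] yaw 178.6
A ctr [ 0.5965 -0.3598] px [180.7 252.4] L [49.5, 39.8] yaw 179.2
[ 0.46425807 -0.23340141  0.014     ]
```

```bash
python3 -m inch '[[[0,0,0.018],[-0.38,0.36,4],7],[[0,0,0.018],[-0.38,0.36,8],7],[[0,0,0.018],[-0.38,0.36,11],7],[[0,0,0.018],[-0.38,0.36,12],7],[[0,0,0.018],[-0.38,0.36,12.6],7],[[0,0,0.018],[-0.38,0.36,13],7],[[0,0,0.018],[-0.38,0.36,13],7]]'; python3 -m inch '[[[0,0,0],[0,0,0],4.5],[[0,0,0],[0,0,0],4.5],[[0,0,0],[0,0,0],4.5],[[0,0,0],[0,0,0],4.5],[[0,0,0],[0,0,0],4.5],[[0,0,0],[0,0,0],4.5],[[0,0,0],[0,0,0],4.5]]' 60;python3 p.py .465 -.234 .0 -8.7
```

```text
clock: 3.43
tool_pos: [0.4654, -0.2355, 0.0024]
tcp_rot: [179.9, -0.1, -8.9]
wrist_force: [0.4, 0.0, 0.1]
opening: 0.0697
clock: 4.02
tool_pos: [0.4661, -0.2362, 0.0037]
tcp_rot: [179.9, -0.2, -8.9]
wrist_force: [-0.5, 1.5, 6.5]
opening: 0.0518
t 4.02 pos [ 0.4661 -0.2362  0.0037] rot [179.9  -0.2  -8.9] F [-0.5  1.5  6.5] open 0.0518
turn [ 0.0022 -0.0038 -0.0031] shift cm [-0.14 -0.2   0.37]
```

```bash
python3 -m inch '[[[0,0,0],[0,0,-2],4.5],[[0,0,0],[0,0,-5],4.5],[[0,0,0],[0,0,-9],4.5],[[0,0,0],[0,0,-13],4.5],[[0,0,0],[0,0,-16],4.5],[[0,0,0],[0,0,-16],4.5]]' 60; python3 p.py .3614 .4 .16 72.5; python3 - <<'E'
from h import *
s=grab("scene");crop(s,180,120,300,220,5,"lift1")
E
```

```text
clock: 4.52
tool_pos: [0.4684, -0.2382, 0.1702]
tcp_rot: [179.5, -0.8, -8.9]
wrist_force: [0.6, -0.7, -0.6]
opening: 0.0521
t 4.52 pos [ 0.4684 -0.2382  0.1702] rot [179.5  -0.8  -8.9] F [ 0.6 -0.7 -0.6] open 0.0521
turn [ 0.0164 -0.0053 -1.4202] shift cm [-20.43 -61.41   0.24]
```

View pics/lift1.png

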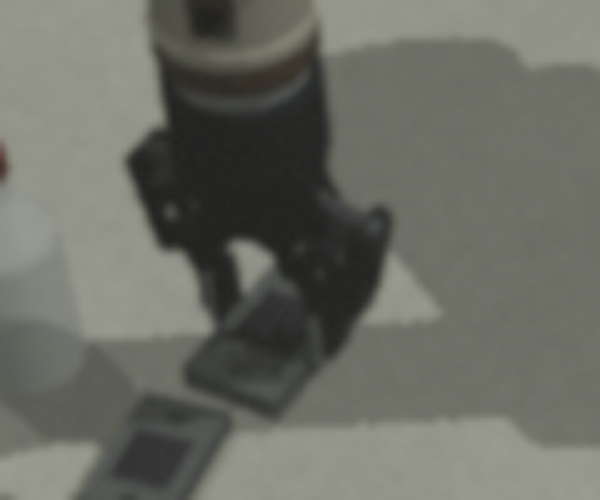

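```bash
python3 p.py .5678 .1099 .145 72.5
```

```text
t 4.57 pos [ 0.467  -0.2371  0.1667] rot [179.7  -0.5  -8.9] F [-0.3  0.6 -2.1] open 0.0519
turn [ 0.0112 -0.0036 -1.4203] shift cm [  4.58 -35.85   2.01]
```

```bash
python3 -m inch '[[[0,0,-1.42],[4.6,-35.85,1],4.5],[[0,0,-1.42],[4.6,-35.85,1],4.5],[[0,0,-1.42],[4.6,-35.85,1],4.5],[[0,0,-1.42],[4.6,-35.85,1],4.5],[[0,0,-1.42],[4.6,-35.85,1],4.5],[[0,0,-1.42],[4.6,-35.85,1],4.5],[[0,0,-1.42],[4.6,-35.85,1],4.5],[[0,0,-1.42],[4.6,-35.85,1],4.5],[[0,0,-1.42],[4.6,-35.85,1],4.5],[[0,0,-1.42],[4.6,-35.85,1],4.5],[[0,0,-1.42],[4.6,-35.85,1],4.5],[[0,0,-1.42],[4.6,-35.85,1],4.5]]' 60; python3 -m inch '[[[0,0,0],[0,0,2],4.5],[[0,0,0],[0,0,2],4.5],[[0,0,0],[0,0,2],4.5],[[0,0,0],[0,0,2],4.5]]' ;python3 p.py .5678 .1099 .13 72.5
```

```text
clock: 5.57
tool_pos: [0.5643, 0.113, 0.1498]
tcp_rot: [-179.9, 0.0, 72.9]
wrist_force: [-1.1, -0.8, -1.3]
opening: 0.0519
clock: 5.9
tool_pos: [0.5648, 0.1121, 0.131]
tcp_rot: [-179.9, 0.0, 72.5]
wrist_force: [-0.6, -0.5, -0.9]
opening: 0.0521
t 5.9 pos [0.5648 0.1121 0.131 ] rot [-179.9    0.    72.5] F [-0.6 -0.5 -0.9] open 0.0521
turn [-0.0011  0.0003 -0.0008] shift cm [-0.12  0.35  0.1 ]
```

```bash
python3 -m inch '[[[0,0,0],[-0.12,0.35,1],4.5],[[0,0,0],[-0.12,0.35,2],4.5],[[0,0,0],[-0.12,0.35,2.3],4.5],[[0,0,0],[-0.12,0.35,2.3],4.5]]' ;python3 p.py .5678 .1099 .11 72.5;  python3 - <<'E'
from h import *
d=grab("top");s=grab("scene")
a=cv2.resize(d["img"][160:260,255:335],None,fx=5,fy=5,interpolation=2);b=cv2.resize(s["img"][215:315,315:395],None,fx=5,fy=5,interpolation=2)
cv2.imwrite("pics/ab2.png",np.hstack([a,b])[:,:,::-1])
E
```

```text
clock: 6.23
tool_pos: [0.567, 0.1099, 0.1065]
tcp_rot: [-179.8, 0.1, 72.5]
wrist_force: [-0.5, 0.0, -0.9]
opening: 0.0515
t 6.23 pos [0.567  0.1099 0.1065] rot [-1.798e+02  1.000e-01  7.250e+01] F [-0.5  0.  -0.9] open 0.0515
turn [-0.0032  0.0009 -0.0008] shift cm [ 0.03  0.07 -0.35]
```

View pics/ab2.png

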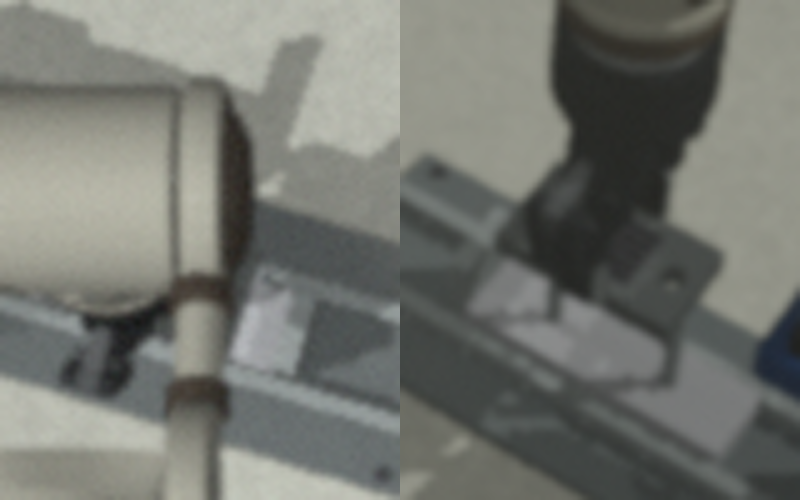

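```bash
python3 - <<'E'
from m import *
d=grab("scene")
im=d["img"][262:280,360:380].mean(2).astype(int)
for r in im[3:16,2:18]:print(*r)
u=np.array([.3007,.9537]);n=np.array([u[1],-u[0]])
for px,z in[((369.4,271.4),.117),((369.4,270.9),.1165),((368.6,290.1),.03),((370.4,277.1),.091)]:
    w=ray(d,px,z)[:2];print(px,w.round(4),(w@u).round(4),(w@n).round(4))
w=np.array([.567,.1099]);print(w@u,w@n)
E
```

```text
51 55 59 66 71 74 73 73 73 73 73 72 74 72 74 80
52 58 67 75 76 74 74 72 73 73 73 72 73 73 73 73
56 64 72 77 76 73 71 69 69 71 71 72 72 73 72 72
61 70 77 77 74 70 65 63 63 67 71 73 72 73 71 70
69 76 79 77 72 65 58 55 55 61 70 75 73 72 71 74
75 78 78 75 70 62 59 57 55 58 70 76 73 71 74 89
78 76 74 73 70 69 72 74 67 63 69 72 71 73 84 110
77 74 74 72 72 74 81 84 78 70 70 71 71 81 103 127
75 74 72 73 72 73 76 77 76 73 71 70 75 98 123 137
73 72 72 73 73 73 72 72 73 73 71 70 83 112 134 142
72 72 72 72 72 73 73 72 72 71 69 71 87 112 132 140
70 71 71 72 72 71 72 72 71 69 68 75 85 99 116 129
64 68 69 71 72 72 73 72 68 68 72 80 86 90 96 107
(369.4, 271.4) [0.5817 0.1416] 0.31 0.5122
(369.4, 270.9) [0.58   0.1412] 0.3091 0.5106
(368.6, 290.1) [0.5749 0.1457] 0.3119 0.5044
(370.4, 277.1) [0.5785 0.1456] 0.3128 0.5079
0.27530853 0.5077009699999999
```

```bash
python3 -m inch '[[[0,0,0],[0.25,0,0.3],4.5],[[0,0,0],[0.25,0,0.8],4.5],[[0,0,0],[0.25,0,1.2],4.5],[[0,0,0],[0.25,0,1.5],4.5],[[0,0,0],[0.25,0,1.8],4.5],[[0,0,0],[0.25,0,1.8],4.5]]' ;python3 p.py .5678 .1099 .03 72.5
```

```text
clock: 6.88
tool_pos: [0.5691, 0.1133, 0.0911]
tcp_rot: [-180.0, -0.1, 72.4]
wrist_force: [-2.3, 4.2, 5.5]
opening: 0.0519
t 6.88 pos [0.5691 0.1133 0.0911] rot [-1.80e+02 -1.00e-01  7.24e+01] F [-2.3  4.2  5.5] open 0.0519
turn [-0.0006 -0.0016 -0.0009] shift cm [-0.37 -0.01  6.11]
```

```bash
python3 -m inch '[[[0,0,0],[0.1,-0.12,0],4.5],[[0,0,0],[0.1,-0.12,0.2],4.5],[[0,0,0],[0.1,-0.12,0.5],4.5],[[0,0,0],[0.1,-0.12,0.5],4.5]]' ;python3 p.py .5678 .1099 .03 72.5
```

```text
clock: 7.22
tool_pos: [0.5681, 0.1143, 0.0846]
tcp_rot: [-180.0, -0.1, 72.5]
wrist_force: [0.4, 4.7, -0.7]
opening: 0.0515
t 7.22 pos [0.5681 0.1143 0.0846] rot [-1.80e+02 -1.00e-01  7.25e+01] F [ 0.4  4.7 -0.7] open 0.0515
turn [-0.0003 -0.0011 -0.0006] shift cm [-0.43  0.11  5.46]
```

```bash
python3 -m inch '[[[0,0,0],[0.1,0,0.4],4.5],[[0,0,0],[0.1,0,0.9],4.5],[[0,0,0],[0.1,0,1.4],4.5],[[0,0,0],[0.1,0,2],4.5],[[0,0,0],[0.1,0,2],4.5]]' ;python3 p.py .5678 .1099 .03 72.5
```

```text
clock: 7.63
tool_pos: [0.5677, 0.1145, 0.0635]
tcp_rot: [-179.9, 0.0, 72.5]
wrist_force: [-0.4, 2.2, -2.3]
opening: 0.0521
t 7.63 pos [0.5677 0.1145 0.0635] rot [-179.9    0.    72.5] F [-0.4  2.2 -2.3] open 0.0521
turn [-0.0016  0.0004 -0.0007] shift cm [-0.44  0.15  3.35]
```

```bash
python3 -m inch '[[[0,0,0],[0.04,0,0.8],4.5],[[0,0,0],[0.04,0,1.6],4.5],[[0,0,0],[0.04,0,2.4],4.5],[[0,0,0],[0.04,0,2.9],4.5],[[0,0,0],[0.04,0,3.2],4.5],[[0,0,0],[0.04,0,3.2],4.5]]' ;python3 p.py .5678 .1099 .03 72.5
```

```text
clock: 8.13
tool_pos: [0.5683, 0.1147, 0.0338]
tcp_rot: [-179.9, 0.1, 72.5]
wrist_force: [-6.6, -1.2, 7.3]
opening: 0.0517
t 8.13 pos [0.5683 0.1147 0.0338] rot [-1.799e+02  1.000e-01  7.250e+01] F [-6.6 -1.2  7.3] open 0.0517
turn [-0.0013  0.0011 -0.0003] shift cm [-0.47  0.1   0.38]
```

```bash
python3 -m inch '[[[0,0,0],[0,0,0],7],[[0,0,0],[0,0,0],7],[[0,0,0],[0,0,0],7],[[0,0,0],[0,0,-3],7],[[0,0,0],[0,0,-7],7],[[0,0,0],[0,0,-11],7],[[0,0,0],[0,0,-12],7]]'; cat > fr.py <<'E'
from m import *
t=grab("top");s=grab("scene")
for n,b in dict(A=(454,194,474,216),C=(452,253,472,276),B=(407,244,428,267)).items(): rect(t,lambda q:g(q)<(70 if n!="B" else 95),*b,.014,"top"+n)
for n,b in dict(A=(168,240,196,266),C=(200,202,222,220)).items(): rect(s,lambda q:g(q)<75,*b,.014,"sc"+n)
rect(t,lambda q:(q[:,:,2]-q[:,:,0]>0)&(g(q)>135),360,160,396,212,.014,"end")
E
python3 fr.py; python3 p.py .439 -.349 .12 -1.5
```

```text
clock: 8.72
tool_pos: [0.573, 0.115, 0.1609]
tcp_rot: [179.3, -0.2, 72.5]
wrist_force: [1.9, -0.6, 1.4]
opening: 0.07
topA ctr [ 0.597  -0.3602] px [463.4 205. ] L [46.8, 41.4] yaw 177.6
topC ctr [ 0.4395 -0.35  ] px [461.2 264.5] L [34.7, 31.7] yaw 1.0999999999999943
topB none
scA ctr [ 0.5957 -0.3579] px [181.5 252.5] L [87.7, 75.0] yaw 25.6
scC ctr [ 0.4389 -0.3486] px [209.7 211.4] L [46.0, 44.7] yaw 88.5
end ctr [ 0.6146 -0.1406] px [380.5 199.5] L [33.4, 23.5] yaw 2.9000000000000057
t 8.82 pos [0.5716 0.115  0.1574] rot [ 1.795e+02 -1.000e-01  7.250e+01] F [ 0.4  1.2 -0.6] open 0.0702
turn [ 0.0055 -0.0075  1.291 ] shift cm [-48.24   1.3    3.63]
```

```bash
python3 -m inch '[[[0,0,1.291],[-48.2,1.3,1],7],[[0,0,1.291],[-48.2,1.3,1],7],[[0,0,1.291],[-48.2,1.3,1],7],[[0,0,1.291],[-48.2,1.3,1],7],[[0,0,1.291],[-48.2,1.3,1],7],[[0,0,1.291],[-48.2,1.3,1],7],[[0,0,1.291],[-48.2,1.3,1],7],[[0,0,1.291],[-48.2,1.3,1],7],[[0,0,1.291],[-48.2,1.3,1],7],[[0,0,1.291],[-48.2,1.3,1],7],[[0,0,1.291],[-48.2,1.3,1],7],[[0,0,1.291],[-48.2,1.3,1],7]]'; python3 -m inch '[[[0,0,0],[0,0,4],7],[[0,0,0],[0,0,4],7],[[0,0,0],[0,0,4],7],[[0,0,0],[0,0,4],7]]'; python3 p.py .4392 -.3493 .001 -1.3
```

```text
clock: 9.82
tool_pos: [0.4335, -0.3518, 0.1414]
tcp_rot: [-180.0, 0.1, -1.8]
wrist_force: [0.7, 0.6, 0.5]
opening: 0.07
clock: 10.15
tool_pos: [0.4357, -0.3479, 0.103]
tcp_rot: [-179.9, 0.0, -1.5]
wrist_force: [-0.3, 0.6, 1.0]
opening: 0.0701
t 10.15 pos [ 0.4357 -0.3479  0.103 ] rot [-179.9    0.    -1.5] F [-0.3  0.6  1. ] open 0.0701
turn [-0.001   0.0008 -0.0029] shift cm [ 0.36  0.15 10.2 ]
```

```bash
python3 -m inch '[[[0,0,0],[0.36,0.15,3],7],[[0,0,0],[0.36,0.15,7],7],[[0,0,0],[0.36,0.15,9],7],[[0,0,0],[0.36,0.15,10],7],[[0,0,0],[0.36,0.15,10],7],[[0,0,0],[0.36,0.15,10],7]]';  python3 -m inch '[[[0,0,0],[0.36,0.15,0],4.5],[[0,0,0],[0,0,0],4.5],[[0,0,0],[0,0,0],4.5],[[0,0,0],[0,0,0],4.5],[[0,0,0],[0,0,0],4.5],[[0,0,0],[0,0,0],4.5]]' 60; python3 p.py .4392 -.3493 .001 -1.3
```

```text
clock: 10.65
tool_pos: [0.4404, -0.3507, 0.0049]
tcp_rot: [179.9, -0.1, -1.5]
wrist_force: [0.4, 0.4, 0.2]
opening: 0.0699
clock: 11.15
tool_pos: [0.4419, -0.3526, 0.0068]
tcp_rot: [179.7, -0.3, -1.5]
wrist_force: [2.7, 0.4, 7.6]
opening: 0.0515
t 11.15 pos [ 0.4419 -0.3526  0.0068] rot [179.7  -0.3  -1.5] F [2.7 0.4 7.6] open 0.0515
turn [ 0.0054 -0.0055 -0.0036] shift cm [-0.28 -0.33  0.57]
```

```bash
python3 -m inch '[[[0,0,0],[0,0,-2],4.5],[[0,0,0],[0,0,-5],4.5],[[0,0,0],[0,0,-9],4.5],[[0,0,0],[0,0,-13],4.5],[[0,0,0],[0,0,-14],4.5],[[0,0,0],[0,0,-14],4.5]]' 60; python3 p.py .5688 .1163 .14 72.5
```

```text
clock: 11.65
tool_pos: [0.4415, -0.3528, 0.1489]
tcp_rot: [179.5, -0.4, -1.5]
wrist_force: [0.9, -0.4, -0.9]
opening: 0.0515
t 11.65 pos [ 0.4415 -0.3528  0.1489] rot [179.5  -0.4  -1.5] F [ 0.9 -0.4 -0.9] open 0.0515
turn [ 1.1200e-02 -5.0000e-04 -1.2914e+00] shift cm [ 11.5  -47.23   0.58]
```

```bash
python3 -m inch '[[[0,0,-1.29],[11.5,-47.2,0],4.5],[[0,0,-1.29],[11.5,-47.2,0],4.5],[[0,0,-1.29],[11.5,-47.2,0],4.5],[[0,0,-1.29],[11.5,-47.2,0],4.5],[[0,0,-1.29],[11.5,-47.2,0],4.5],[[0,0,-1.29],[11.5,-47.2,0],4.5],[[0,0,-1.29],[11.5,-47.2,0],4.5],[[0,0,-1.29],[11.5,-47.2,0],4.5],[[0,0,-1.29],[11.5,-47.2,0],4.5],[[0,0,-1.29],[11.5,-47.2,0],4.5],[[0,0,-1.29],[11.5,-47.2,0],4.5],[[0,0,-1.29],[11.5,-47.2,0],4.5]]' 60; python3 -m inch '[[[0,0,0],[0,0,1],4.5],[[0,0,0],[0,0,2],4.5],[[0,0,0],[0,0,3],4.5],[[0,0,0],[0,0,3.3],4.5],[[0,0,0],[0,0,3.3],4.5],[[0,0,0],[0,0,3.3],4.5]]' ;python3 p.py .5688 .1163 .097 72.5
```

```text
clock: 12.65
tool_pos: [0.5654, 0.1223, 0.141]
tcp_rot: [-179.8, 0.0, 72.6]
wrist_force: [1.1, 0.2, -1.8]
opening: 0.0513
clock: 13.15
tool_pos: [0.5663, 0.1176, 0.1098]
tcp_rot: [-179.9, 0.0, 72.3]
wrist_force: [-0.2, -0.6, -1.5]
opening: 0.0516
t 13.15 pos [0.5663 0.1176 0.1098] rot [-179.9    0.    72.3] F [-0.2 -0.6 -1.5] open 0.0516
turn [-0.001   0.0004 -0.0033] shift cm [-0.04  0.28  1.28]
```

```bash
python3 -m inch '[[[0,0,-0.003],[-0.04,0.28,0],4.5],[[0,0,-0.003],[-0.04,0.28,0.6],4.5],[[0,0,-0.003],[-0.04,0.28,1.1],4.5],[[0,0,-0.003],[-0.04,0.28,1.5],4.5],[[0,0,-0.003],[-0.04,0.28,1.9],4.5],[[0,0,-0.003],[-0.04,0.28,1.9],4.5]]' ;python3 p.py .5688 .1163 .0368 72.5
```

```text
clock: 13.65
tool_pos: [0.5684, 0.1176, 0.09]
tcp_rot: [-179.9, 0.0, 72.6]
wrist_force: [-0.9, 0.2, -1.5]
opening: 0.0511
t 13.65 pos [0.5684 0.1176 0.09  ] rot [-179.9    0.    72.6] F [-0.9  0.2 -1.5] open 0.0511
turn [-0.0019  0.0004  0.0014] shift cm [-0.11  0.09  5.32]
```

```bash
python3 -m inch '[[[0,0,0],[0,0.05,0.6],4.5],[[0,0,0],[0,0.05,1.2],4.5],[[0,0,0],[0,0.05,1.8],4.5],[[0,0,0],[0,0.05,2.4],4.5],[[0,0,0],[0,0.05,3],4.5],[[0,0,0],[0,0.05,3.5],4.5],[[0,0,0],[0,0.05,4],4.5],[[0,0,0],[0,0.05,4.1],4.5]]' ;python3 p.py .5688 .1163 .0508 72.5
```

```text
clock: 14.32
tool_pos: [0.5694, 0.1173, 0.0507]
tcp_rot: [-179.9, 0.0, 72.6]
wrist_force: [-8.8, 0.5, 13.8]
opening: 0.0516
t 14.32 pos [0.5694 0.1173 0.0507] rot [-179.9    0.    72.6] F [-8.8  0.5 13.8] open 0.0516
turn [-0.0013  0.0005  0.0014] shift cm [-0.12 -0.03 -0.01]
```

```bash
python3 -m inch '[[[0,0,0],[0,0,0],7],[[0,0,0],[0,0,0],7],[[0,0,0],[0,0,0],7],[[0,0,0],[0,0,-3],7],[[0,0,0],[0,0,-7],7],[[0,0,0],[0,0,-10],7],[[0,0,0],[0,0,-10.5],7]]'; python3 fr.py; python3 p.py .5968 -.3597 .12 -2.2
```

```text
clock: 14.9
tool_pos: [0.5741, 0.1173, 0.1624]
tcp_rot: [179.3, -0.2, 72.6]
wrist_force: [1.4, 0.1, 1.1]
opening: 0.0699
topA ctr [ 0.6014 -0.3763] px [469.4 203.2] L [46.3, 21.2] yaw 178.4
topC none
topB none
scA ctr [ 0.5981 -0.3657] px [178.4 252.5] L [87.7, 58.2] yaw 26.1
scC none
end ctr [ 0.6149 -0.1402] px [380.3 199.4] L [33.3, 22.2] yaw 7.199999999999989
t 15.0 pos [0.5717 0.1172 0.1579] rot [ 1.797e+02 -1.000e-01  7.260e+01] F [ 0.9 -0.3 -1.4] open 0.0705
turn [ 0.0038 -0.0051  1.3052] shift cm [-44.76  16.65   3.81]
```

Frame A appears to have been knocked; measure it again with a wider window.

```bash
python3 - <<'E'
from m import *
t=grab("top");s=grab("scene")
for th in(60,70,78):rect(t,lambda q:g(q)<th,445,180,495,235,.014,"topA")
rect(t,lambda q:g(q)<135,440,170,500,240,.014,"allA")
a=cv2.resize(t["img"][155:255,355:515],None,fx=5,fy=5,interpolation=2)
cv2.imwrite("pics/A2.png",a[:,:,::-1])
E
```

```text
topA ctr [ 0.6015 -0.3868] px [473.4 203.2] L [40.7, 36.1] yaw 178.3
topA ctr [ 0.602  -0.3872] px [473.5 203. ] L [50.1, 41.6] yaw 179.3
topA ctr [ 0.6009 -0.3834] px [472.1 203.4] L [93.3, 54.5] yaw 178.1
allA ctr [ 0.5984 -0.3764] px [469.5 204.5] L [186.3, 159.3] yaw 178.2
```

View pics/A2.png

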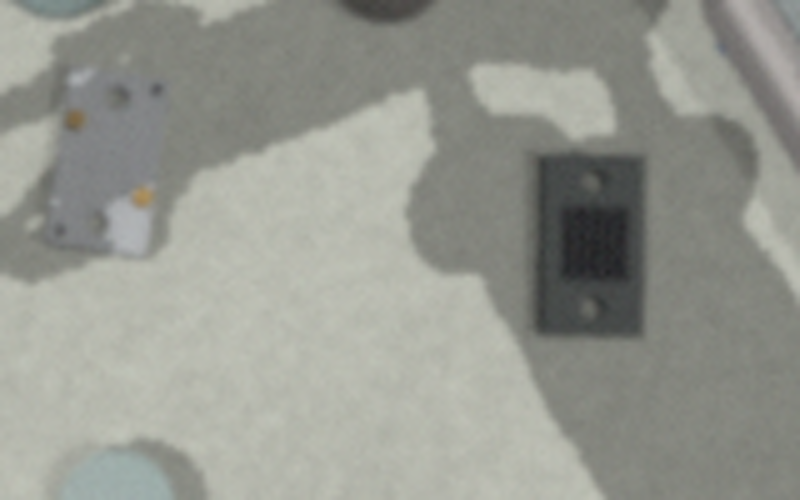

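```bash
python3 p.py .601 -.3865 .12 -1.8
```

```text
t 15.1 pos [0.5691 0.1172 0.1541] rot [-179.9    0.    72.6] F [-0.2  1.1 -0.7] open 0.0699
turn [-8.0000e-04  1.3000e-03  1.2982e+00] shift cm [-47.11  18.13   3.41]
```

```bash
python3 -m inch '[[[0,0,1.298],[-47.1,18.1,1],7],[[0,0,1.298],[-47.1,18.1,1],7],[[0,0,1.298],[-47.1,18.1,1],7],[[0,0,1.298],[-47.1,18.1,1],7],[[0,0,1.298],[-47.1,18.1,1],7],[[0,0,1.298],[-47.1,18.1,1],7],[[0,0,1.298],[-47.1,18.1,1],7],[[0,0,1.298],[-47.1,18.1,1],7],[[0,0,1.298],[-47.1,18.1,1],7],[[0,0,1.298],[-47.1,18.1,1],7],[[0,0,1.298],[-47.1,18.1,1],7],[[0,0,1.298],[-47.1,18.1,1],7]]'; python3 -m inch '[[[0,0,0],[0,0,4],7],[[0,0,0],[0,0,4],7],[[0,0,0],[0,0,4],7],[[0,0,0],[0,0,4],7],[[0,0,0],[0,0,4],7]]'; python3 p.py .601 -.3865 .002 -1.8
```

```text
clock: 16.1
tool_pos: [0.5997, -0.3828, 0.1422]
tcp_rot: [-179.8, 0.2, -1.9]
wrist_force: [0.5, 0.5, -0.4]
opening: 0.0701
clock: 16.52
tool_pos: [0.602, -0.3809, 0.1068]
tcp_rot: [179.9, -0.1, -1.7]
wrist_force: [-0.7, 0.4, 0.9]
opening: 0.0702
t 16.52 pos [ 0.602  -0.3809  0.1068] rot [ 1.799e+02 -1.000e-01 -1.700e+00] F [-0.7  0.4  0.9] open 0.0702
turn [ 0.0011 -0.0013  0.0016] shift cm [-0.09  0.55 10.48]
```

```bash
python3 -m inch '[[[0,0,0],[-0.1,0.55,3],7],[[0,0,0],[-0.1,0.55,7],7],[[0,0,0],[-0.1,0.55,9],7],[[0,0,0],[-0.1,0.55,10],7],[[0,0,0],[-0.1,0.55,10.3],7],[[0,0,0],[-0.1,0.55,10.3],7]]';  python3 -m inch '[[[0,0,0],[0,0,0],4.5],[[0,0,0],[0,0,0],4.5],[[0,0,0],[0,0,0],4.5],[[0,0,0],[0,0,0],4.5],[[0,0,0],[0,0,0],4.5],[[0,0,0],[0,0,0],4.5]]' 60; python3 p.py .601 -.3865 .001 -1.8;python3 -m inch '[[[0,0,0],[0,0,-2],4.5],[[0,0,0],[0,0,-5],4.5],[[0,0,0],[0,0,-9],4.5],[[0,0,0],[0,0,-13],4.5],[[0,0,0],[0,0,-14],4.5],[[0,0,0],[0,0,-14],4.5]]' 60; python3 p.py .5688 .1163 .14 72.5
```

```text
clock: 17.02
tool_pos: [0.6008, -0.3871, 0.0037]
tcp_rot: [179.9, -0.1, -1.7]
wrist_force: [-0.3, 0.9, 0.7]
opening: 0.0699
clock: 17.52
tool_pos: [0.6019, -0.3885, 0.0062]
tcp_rot: [179.8, -0.3, -1.8]
wrist_force: [-0.2, 1.5, 7.5]
opening: 0.0514
t 17.52 pos [ 0.6019 -0.3885  0.0062] rot [179.8  -0.3  -1.8] F [-0.2  1.5  7.5] open 0.0514
turn [ 0.0034 -0.0045  0.0003] shift cm [-0.1  -0.2   0.52]
clock: 18.02
tool_pos: [0.6026, -0.3895, 0.1494]
tcp_rot: [179.6, -0.5, -1.8]
wrist_force: [-0.6, -0.1, -1.0]
opening: 0.0514
t 18.02 pos [ 0.6026 -0.3895  0.1494] rot [179.6  -0.5  -1.8] F [-0.6 -0.1 -1. ] open 0.0514
turn [ 0.0125 -0.0026 -1.2965] shift cm [ -4.96 -50.46   0.51]
```

```bash
python3 -m inch '[[[0,0,-1.297],[-5.1,-50.4,0],4.5],[[0,0,-1.297],[-5.1,-50.4,0],4.5],[[0,0,-1.297],[-5.1,-50.4,0],4.5],[[0,0,-1.297],[-5.1,-50.4,0],4.5],[[0,0,-1.297],[-5.1,-50.4,0],4.5],[[0,0,-1.297],[-5.1,-50.4,0],4.5],[[0,0,-1.297],[-5.1,-50.4,0],4.5],[[0,0,-1.297],[-5.1,-50.4,0],4.5],[[0,0,-1.297],[-5.1,-50.4,0],4.5],[[0,0,-1.297],[-5.1,-50.4,0],4.5],[[0,0,-1.297],[-5.1,-50.4,0],4.5],[[0,0,-1.297],[-5.1,-50.4,0],4.5]]' 60; python3 -m inch '[[[0,0,0],[0,0,1],4.5],[[0,0,0],[0,0,2],4.5],[[0,0,0],[0,0,3],4.5],[[0,0,0],[0,0,3.3],4.5],[[0,0,0],[0,0,3.3],4.5],[[0,0,0],[0,0,3.3],4.5]]' ;python3 p.py .5674 .1154 .097 72.5
```

```text
clock: 19.02
tool_pos: [0.5632, 0.1137, 0.1402]
tcp_rot: [-179.8, 0.1, 72.6]
wrist_force: [1.8, -0.6, -2.0]
opening: 0.0515
clock: 19.52
tool_pos: [0.565, 0.1104, 0.1088]
tcp_rot: [-179.9, 0.0, 72.4]
wrist_force: [0.8, 0.6, -1.7]
opening: 0.0516
t 19.52 pos [0.565  0.1104 0.1088] rot [-179.9    0.    72.4] F [ 0.8  0.6 -1.7] open 0.0516
turn [-0.001   0.0004 -0.0017] shift cm [0.55 0.08 1.18]
```

```bash
python3 -m inch '[[[0,0,-0.002],[0.55,0.1,0],4.5],[[0,0,-0.002],[0.55,0.1,0.5],4.5],[[0,0,-0.002],[0.55,0.1,1],4.5],[[0,0,-0.002],[0.55,0.1,1.4],4.5],[[0,0,-0.002],[0.55,0.1,1.8],4.5],[[0,0,-0.002],[0.55,0.1,1.8],4.5]]' ;python3 p.py .5674 .1154 .0642 72.5
```

```text
clock: 20.02
tool_pos: [0.5668, 0.1167, 0.09]
tcp_rot: [-179.9, 0.0, 72.6]
wrist_force: [-0.2, 0.1, -1.7]
opening: 0.0517
t 20.02 pos [0.5668 0.1167 0.09  ] rot [-179.9    0.    72.6] F [-0.2  0.1 -1.7] open 0.0517
turn [-0.0021  0.0007  0.0025] shift cm [-0.1   0.1   2.58]
```

```bash
python3 -m inch '[[[0,0,0],[0,0,0.6],4.5],[[0,0,0],[0,0,1.2],4.5],[[0,0,0],[0,0,1.8],4.5],[[0,0,0],[0,0,2.3],4.5],[[0,0,0],[0,0,2.7],4.5],[[0,0,0],[0,0,2.7],4.5]]' ;python3 p.py .5674 .1154 .0642 72.5;python3 -m inch '[[[0,0,0],[0,0,0],7],[[0,0,0],[0,0,0],7],[[0,0,0],[0,0,0],7],[[0,0,0],[0,0,-3],7],[[0,0,0],[0,0,-7],7],[[0,0,0],[0,0,-9],7],[[0,0,0],[0,0,-9],7]]'; python3 p.py .649 -.129 .12 -9.5
```

```text
clock: 20.52
tool_pos: [0.5677, 0.1167, 0.0643]
tcp_rot: [-180.0, 0.0, 72.6]
wrist_force: [0.6, -0.2, -1.4]
opening: 0.0513
t 20.52 pos [0.5677 0.1167 0.0643] rot [-180.     0.    72.6] F [ 0.6 -0.2 -1.4] open 0.0513
turn [-0.0004  0.0001  0.0025] shift cm [-0.14  0.01  0.01]
clock: 21.1
tool_pos: [0.5718, 0.1168, 0.161]
tcp_rot: [179.4, -0.2, 72.6]
wrist_force: [0.7, 0.1, 0.5]
opening: 0.0698
t 21.1 pos [0.5718 0.1168 0.161 ] rot [179.4  -0.2  72.6] F [0.7 0.1 0.5] open 0.0698
turn [ 0.0067 -0.0109  1.4337] shift cm [-21.17  14.65   4.19]
```

```bash
python3 -m inch '[[[0,0,1.43],[-21.2,14.6,1],7],[[0,0,1.43],[-21.2,14.6,1],7],[[0,0,1.43],[-21.2,14.6,1],7],[[0,0,1.43],[-21.2,14.6,1],7],[[0,0,1.43],[-21.2,14.6,1],7],[[0,0,1.43],[-21.2,14.6,1],7],[[0,0,1.43],[-21.2,14.6,1],7],[[0,0,1.43],[-21.2,14.6,1],7],[[0,0,1.43],[-21.2,14.6,1],7],[[0,0,1.43],[-21.2,14.6,1],7],[[0,0,1.43],[-21.2,14.6,1],7],[[0,0,1.43],[-21.2,14.6,1],7]]'; python3 -m inch '[[[0,0,0],[0,0,3],7],[[0,0,0],[0,0,3],7],[[0,0,0],[0,0,3],7],[[0,0,0],[0,0,3],7],[[0,0,0],[0,0,3],7]]'; python3 p.py .649 -.129 .003 -9.2; python3 - <<'E'
from m import *
s=grab("scene")
rect(s,lambda q:(q[:,:,2]-q[:,:,0]>0)&(g(q)>130),230,270,280,312,.014,"end")
crop(s,215,215,315,315,5,"end2")
E
```

```text
clock: 22.1
tool_pos: [0.6435, -0.1292, 0.1435]
tcp_rot: [-180.0, 0.1, -9.6]
wrist_force: [-0.5, 0.8, -0.2]
opening: 0.0702
clock: 22.52
tool_pos: [0.6445, -0.1295, 0.1156]
tcp_rot: [180.0, -0.1, -9.3]
wrist_force: [-0.3, 0.8, 0.2]
opening: 0.0701
t 22.52 pos [ 0.6445 -0.1295  0.1156] rot [ 1.8e+02 -1.0e-01 -9.3e+00] F [-0.3  0.8  0.2] open 0.0701
turn [ 0.0004 -0.0017 -0.0015] shift cm [ 0.42 -0.12 11.26]
end ctr [ 0.6516 -0.1283] px [254.5 291.2] L [100.6, 54.3] yaw 169.2
```

View pics/end2.png

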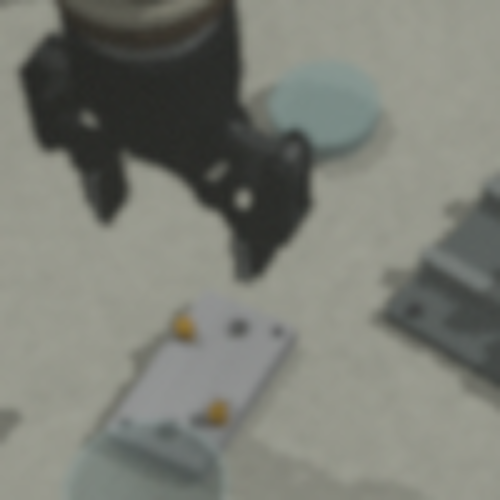

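```bash
python3 -m inch '[[[0,0,0.004],[0.5,-0.1,3],7],[[0,0,0.004],[0.5,-0.1,7],7],[[0,0,0.004],[0.5,-0.1,10],7],[[0,0,0.004],[0.5,-0.1,11],7],[[0,0,0.004],[0.5,-0.1,11.15],7],[[0,0,0.004],[0.5,-0.1,11.15],7]]';  python3 -m inch '[[[0,0,0],[0,0,0],4.5],[[0,0,0],[0,0,0],4.5],[[0,0,0],[0,0,0],4.5],[[0,0,0],[0,0,0],4.5],[[0,0,0],[0,0,0],4.5],[[0,0,0],[0,0,0],4.5]]' 80; python3 p.py .6498 -.129 .001 -9.5;python3 -m inch '[[[0,0,0],[0,0,-2],4.5],[[0,0,0],[0,0,-5],4.5],[[0,0,0],[0,0,-9],4.5],[[0,0,0],[0,0,-13],4.5],[[0,0,0],[0,0,-14],4.5],[[0,0,0],[0,0,-14],4.5]]' 80; python3 p.py .5674 .1154 .15 72.5
```

```text
clock: 23.07
tool_pos: [0.6497, -0.1294, 0.0041]
tcp_rot: [180.0, -0.1, -9.5]
wrist_force: [0.1, 0.0, 0.5]
opening: 0.0701
clock: 23.57
tool_pos: [0.6515, -0.1299, 0.0071]
tcp_rot: [179.9, -0.3, -9.5]
wrist_force: [-2.3, 0.0, 5.7]
opening: 0.0508
t 23.57 pos [ 0.6515 -0.1299  0.0071] rot [179.9  -0.3  -9.5] F [-2.3  0.   5.7] open 0.0508
turn [ 0.0011 -0.0059 -0.0003] shift cm [-0.19 -0.06  0.61]
clock: 24.07
tool_pos: [0.6527, -0.1305, 0.1502]
tcp_rot: [179.8, -0.7, -9.5]
wrist_force: [0.6, -0.5, -2.2]
opening: 0.0503
t 24.07 pos [ 0.6527 -0.1305  0.1502] rot [179.8  -0.7  -9.5] F [ 0.6 -0.5 -2.2] open 0.0503
turn [ 0.0111 -0.0083 -1.4314] shift cm [-12.48 -22.84  -0.19]
```

```bash
python3 -m inch '[[[0,0,-1.431],[-12.5,-22.9,0],4.5],[[0,0,-1.431],[-12.5,-22.9,0],4.5],[[0,0,-1.431],[-12.5,-22.9,0],4.5],[[0,0,-1.431],[-12.5,-22.9,0],4.5],[[0,0,-1.431],[-12.5,-22.9,0],4.5],[[0,0,-1.431],[-12.5,-22.9,0],4.5],[[0,0,-1.431],[-12.5,-22.9,0],4.5],[[0,0,-1.431],[-12.5,-22.9,0],4.5],[[0,0,-1.431],[-12.5,-22.9,0],4.5],[[0,0,-1.431],[-12.5,-22.9,0],4.5],[[0,0,-1.431],[-12.5,-22.9,0],4.5],[[0,0,-1.431],[-12.5,-22.9,0],4.5]]' 80; python3 -m inch '[[[0,0,0],[0,0,1],4.5],[[0,0,0],[0,0,2],4.5],[[0,0,0],[0,0,3],4.5],[[0,0,0],[0,0,3.3],4.5],[[0,0,0],[0,0,3.3],4.5],[[0,0,0],[0,0,3.3],4.5]]' ;python3 p.py .5677 .1163 .093 72.5
```

```text
clock: 25.07
tool_pos: [0.5621, 0.1176, 0.1408]
tcp_rot: [-179.8, 0.1, 72.8]
wrist_force: [-0.0, 0.4, -2.3]
opening: 0.0504
clock: 25.57
tool_pos: [0.5632, 0.1175, 0.1093]
tcp_rot: [-179.9, 0.0, 72.4]
wrist_force: [-0.0, 0.7, -2.9]
opening: 0.0504
t 25.57 pos [0.5632 0.1175 0.1093] rot [-179.9    0.    72.4] F [-0.   0.7 -2.9] open 0.0504
turn [-0.001   0.0003 -0.0011] shift cm [0.03 0.46 1.63]
```

```bash
python3 -m inch '[[[0,0,-0.001],[0.03,0.46,0],4.5],[[0,0,-0.001],[0.03,0.46,0.5],4.5],[[0,0,-0.001],[0.03,0.46,1],4.5],[[0,0,-0.001],[0.03,0.46,1.4],4.5],[[0,0,-0.001],[0.03,0.46,1.9],4.5],[[0,0,-0.001],[0.03,0.46,1.9],4.5]]' ;python3 p.py .5677 .1163 .0791 72.5
```

```text
clock: 26.07
tool_pos: [0.5669, 0.1164, 0.0893]
tcp_rot: [-179.9, 0.0, 72.5]
wrist_force: [-1.1, -0.4, -3.1]
opening: 0.0505
t 26.07 pos [0.5669 0.1164 0.0893] rot [-179.9    0.    72.5] F [-1.1 -0.4 -3.1] open 0.0505
turn [-0.0025  0.0008  0.0004] shift cm [0.02 0.08 1.02]
```

```bash
python3 -m inch '[[[0,0,0],[0,0,0.4],4.5],[[0,0,0],[0,0,0.8],4.5],[[0,0,0],[0,0,1.15],4.5],[[0,0,0],[0,0,1.15],4.5],[[0,0,0],[0,0,1.15],4.5]]' ;python3 p.py .5677 .1163 .0791 72.5;python3 -m inch '[[[0,0,0],[0,0,0],7],[[0,0,0],[0,0,0],7],[[0,0,0],[0,0,0],7],[[0,0,0],[0,0,-3],7],[[0,0,0],[0,0,-7],7],[[0,0,0],[0,0,-11],7],[[0,0,0],[0,0,-12],7]]'; python3 p.py .43 .31 .15 37
```

```text
clock: 26.48
tool_pos: [0.568, 0.1164, 0.0793]
tcp_rot: [180.0, -0.0, 72.5]
wrist_force: [0.5, 0.1, -1.8]
opening: 0.0505
t 26.48 pos [0.568  0.1164 0.0793] rot [180.   -0.   72.5] F [ 0.5  0.1 -1.8] open 0.0505
turn [ 0.0001 -0.      0.0004] shift cm [-0.02 -0.03  0.02]
clock: 27.07
tool_pos: [0.5719, 0.1165, 0.2075]
tcp_rot: [179.3, -0.2, 72.5]
wrist_force: [1.5, -0.5, 2.1]
opening: 0.0696
t 27.07 pos [0.5719 0.1165 0.2075] rot [179.3  -0.2  72.5] F [ 1.5 -0.5  2.1] open 0.0696
turn [ 0.0104 -0.0073  0.6202] shift cm [ 14.18 -19.41   5.57]
```

```bash
python3 - <<'E'
from m import *
t=grab("top");s=grab("scene")
rect(t,lambda q:(q[:,:,0]>85)&(q[:,:,0]-q[:,:,2]>30),178,240,228,302,.033,"handle")
rect(s,lambda q:(q[:,:,0]>85)&(q[:,:,0]-q[:,:,2]>30),425,235,480,290,.033,"handleS")
a=cv2.resize(t["img"][190:310,150:350],None,fx=3,fy=3,interpolation=2);b=cv2.resize(s["img"][220:340,295:495],None,fx=3,fy=3,interpolation=2)
cv2.imwrite("pics/mal.png",np.vstack([a[:300],b[:300]])[:,:,::-1])
E
```

```text
handle ctr [0.4226 0.3273] px [202.6 274.4] L [124.2, 19.5] yaw 39.099999999999994
handleS ctr [0.4232 0.3286] px [451.  260.9] L [121.7, 20.6] yaw 39.2
```

View pics/mal.png

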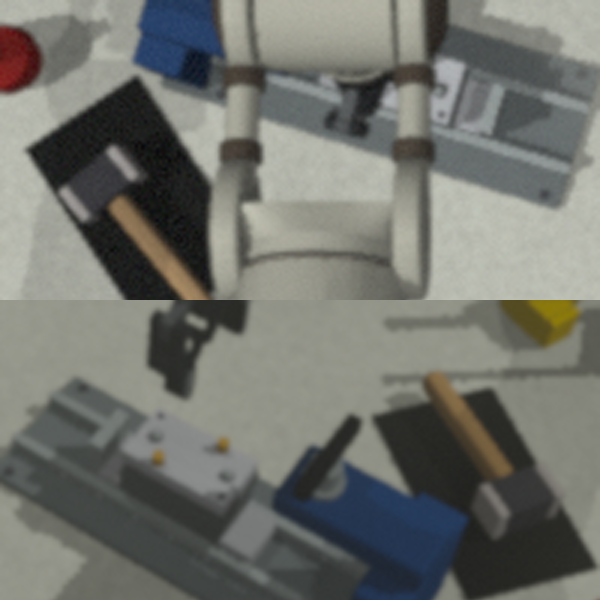

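```bash
python3 p.py .4466 .3473 .12 39.15
```

```text
t 27.17 pos [0.5706 0.1164 0.2039] rot [ 1.795e+02 -1.000e-01  7.250e+01] F [-0.3  0.  -0.1] open 0.07
turn [ 0.0072 -0.0048  0.5826] shift cm [ 18.28 -18.83   8.28]
```

```bash
python3 -m inch '[[[0,0,0],[0,-4,-1],5],[[0,0,0],[0,-8,-1],5],[[0,0,0],[0,-12,-1],5],[[0,0,0.15],[4,-15,-1],5],[[0,0,0.3],[8,-17,-1],5],[[0,0,0.45],[12,-18.8,-1],5],[[0,0,0.58],[16,-18.8,0],5],[[0,0,0.58],[18.3,-18.8,4],5],[[0,0,0.58],[18.3,-18.8,8],5],[[0,0,0.58],[18.3,-18.8,8],5],[[0,0,0.58],[18.3,-18.8,8],5]]'; python3 p.py .4466 .3473 .009 39.15
```

```text
clock: 28.08
tool_pos: [0.4388, 0.3465, 0.112]
tcp_rot: [-179.8, 0.7, 39.4]
wrist_force: [-0.5, 0.4, -1.4]
opening: 0.05
t 28.08 pos [0.4388 0.3465 0.112 ] rot [-179.8    0.7   39.4] F [-0.5  0.4 -1.4] open 0.05
turn [-0.0032  0.0126  0.0045] shift cm [ 0.78  0.47 10.29]
```

```bash
python3 -m inch '[[[0,0,0],[0,0,2],5],[[0,0,0],[0,0,4],5],[[0,0,0],[0,0,4.5],5],[[0,0,0],[0,0,4.5],5]]'; python3 p.py .4466 .3473 .009 39.15
```

```text
clock: 28.42
tool_pos: [0.4425, 0.3462, 0.0732]
tcp_rot: [-180.0, 0.2, 39.3]
wrist_force: [-0.4, 0.2, -0.4]
opening: 0.05
t 28.42 pos [0.4425 0.3462 0.0732] rot [-180.     0.2   39.3] F [-0.4  0.2 -0.4] open 0.05
turn [-0.0007  0.0036  0.002 ] shift cm [0.41 0.18 6.41]
```

```bash
python3 -m inch '[[[0,0,0],[0.4,0.1,2],5],[[0,0,0],[0.4,0.1,4],5],[[0,0,0],[0.4,0.1,5.5],5],[[0,0,0],[0.4,0.1,6.2],5],[[0,0,0],[0.4,0.1,6.4],5],[[0,0,0],[0.4,0.1,6.4],5]]'; python3 p.py .4466 .3473 .009 39.15; python3 -m inch '[[[0,0,0],[0,0,0],1],[[0,0,0],[0,0,0],1],[[0,0,0],[0,0,0],1],[[0,0,0],[0,0,0],1],[[0,0,0],[0,0,0],1],[[0,0,0],[0,0,0],1],[[0,0,0],[0,0,0],1],[[0,0,0],[0,0,0],1],[[0,0,0],[0,0,0],1]]' 110; python3 p.py .4466 .3473 .009 39.15
```

```text
clock: 28.92
tool_pos: [0.4479, 0.3492, 0.0113]
tcp_rot: [180.0, -0.1, 39.3]
wrist_force: [0.1, 0.0, -0.0]
opening: 0.0501
t 28.92 pos [0.4479 0.3492 0.0113] rot [ 1.80e+02 -1.00e-01  3.93e+01] F [ 0.1  0.  -0. ] open 0.0501
turn [ 0.0003 -0.0009  0.0023] shift cm [-0.23  0.07  0.23]
clock: 29.67
tool_pos: [0.4482, 0.3498, 0.012]
tcp_rot: [180.0, -0.1, 39.3]
wrist_force: [-2.2, -1.1, 5.9]
opening: 0.0153
t 29.67 pos [0.4482 0.3498 0.012 ] rot [ 1.80e+02 -1.00e-01  3.93e+01] F [-2.2 -1.1  5.9] open 0.0153
turn [ 0.0002 -0.002   0.0025] shift cm [-0.28  0.09  0.3 ]
```

```bash
python3 -m inch '[[[0,0,0],[0,0,-1],1],[[0,0,0],[0,0,-3],1],[[0,0,0],[0,0,-6],1],[[0,0,0],[0,0,-9],1],[[0,0,0],[0,0,-12],1],[[0,0,0],[0,0,-15],1],[[0,0,0],[0,0,-18],1],[[0,0,0],[0,0,-19],1],[[0,0,0],[0,0,-19],1]]' 110; python3 p.py .4797 -.0066 .2 -17.5
```

```text
clock: 30.42
tool_pos: [0.4491, 0.35, 0.204]
tcp_rot: [179.9, -0.4, 39.3]
wrist_force: [0.3, -0.3, -3.3]
opening: 0.0159
t 30.42 pos [0.4491 0.35   0.204 ] rot [179.9  -0.4  39.3] F [ 0.3 -0.3 -3.3] open 0.0159
turn [-0.0017 -0.0068  0.9913] shift cm [-20.22  29.53   0.32]
```

```bash
python3 -m inch '[[[0,0,0.09],[-1.8,2.7,0],1],[[0,0,0.18],[-3.7,5.4,0],1],[[0,0,0.27],[-5.5,8,0],1],[[0,0,0.36],[-7.3,10.7,0],1],[[0,0,0.45],[-9.2,13.4,0],1],[[0,0,0.54],[-11,16.1,0],1],[[0,0,0.63],[-12.9,18.8,0],1],[[0,0,0.72],[-14.7,21.5,0],1],[[0,0,0.81],[-16.5,24.1,0],1],[[0,0,0.9],[-18.4,26.8,0],1],[[0,0,0.99],[-20.2,29.5,0],1],[[0,0,0.99],[-20.2,29.5,0],1]]'; python3 -m inch '[[[0,0,0],[0,0,3],1],[[0,0,0],[0,0,6],1],[[0,0,0],[0,0,9],1],[[0,0,0],[0,0,12],1],[[0,0,0],[0,0,12],1]]'; python3 p.py .4797 -.0066 .036 -17.5; python3 - <<'E'
from h import *
d=grab("scene");t=grab("top")
a=cv2.resize(t["img"][170:270,270:370],None,fx=4,fy=4,interpolation=2);b=cv2.resize(d["img"][195:295,250:350],None,fx=4,fy=4,interpolation=2)
cv2.imwrite("pics/tap1.png",np.hstack([a,b])[:,:,::-1])
E
```

```text
clock: 31.42
tool_pos: [0.4769, -0.0118, 0.1979]
tcp_rot: [179.8, 0.2, -17.9]
wrist_force: [-0.6, -0.1, -2.8]
opening: 0.0158
clock: 31.83
tool_pos: [0.4706, -0.0049, 0.0723]
tcp_rot: [180.0, 1.0, -17.4]
wrist_force: [-2.7, 1.0, -3.9]
opening: 0.0161
t 31.83 pos [ 0.4706 -0.0049  0.0723] rot [180.    1.  -17.4] F [-2.7  1.  -3.9] open 0.0161
turn [0.0006 0.0168 0.0016] shift cm [ 0.98 -0.11  3.61]
```

View pics/tap1.png

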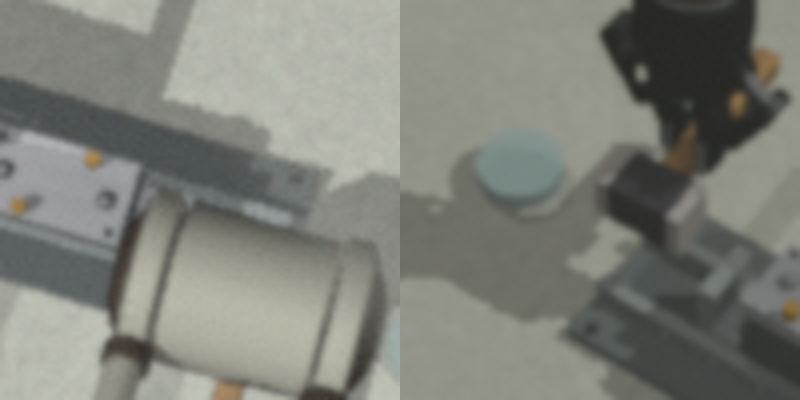

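```bash
python3 -m inch '[[[0,0,0],[0.2,0,1],1],[[0,0,0],[0.2,0,2],1],[[0,0,0],[0.2,0,2.8],1],[[0,0,0],[0.2,0,3],1],[[0,0,0],[0.2,0,3],1],[[0,0,0],[0.2,0,3],1]]'; python3 p.py .4797 -.0066 .036 -17.5
```

```text
clock: 32.43
tool_pos: [0.4799, -0.0077, 0.0506]
tcp_rot: [-180.0, -0.0, -17.4]
wrist_force: [0.1, 0.3, -2.8]
opening: 0.0155
t 32.43 pos [ 0.4799 -0.0077  0.0506] rot [-180.    -0.   -17.4] F [ 0.1  0.3 -2.8] open 0.0155
turn [-0.     -0.0002  0.0013] shift cm [-0.05 -0.1   1.46]
```

```bash
python3 -m inch '[[[0,0,0],[0,0,0.8],1],[[0,0,0],[0,0,1.4],1],[[0,0,0],[0,-0.6,1.4],1],[[0,0,0],[0,-1.2,1.4],1],[[0,0,0],[0,-1.8,1.4],1],[[0,0,0],[0,-2.4,1.4],1],[[0,0,0],[0,-2.8,1.4],1]]'; python3 -m inch '[[[0,0,0],[0,-0.5,0],1],[[0,0,0],[0,-0.8,0],1],[[0,0,0],[0,-0.8,0],1]]'; python3 -m inch '[[[0,0,0],[0,0.8,0],1],[[0,0,0],[0,1.6,0],1],[[0,0,0],[0,1.6,0],1]]';  python3 p.py .4797 -.0066 .036 -17.5
```

```text
clock: 33.02
tool_pos: [0.4883, 0.0193, 0.0365]
tcp_rot: [179.9, -0.0, -17.4]
wrist_force: [-1.9, -5.5, -1.8]
opening: 0.0154
clock: 33.27
tool_pos: [0.4909, 0.0271, 0.0366]
tcp_rot: [-180.0, -0.0, -17.4]
wrist_force: [0.1, -1.6, -3.1]
opening: 0.0154
clock: 33.52
tool_pos: [0.4854, 0.0102, 0.0364]
tcp_rot: [180.0, 0.0, -17.5]
wrist_force: [0.0, -0.5, -3.3]
opening: 0.0158
t 33.52 pos [0.4854 0.0102 0.0364] rot [180.    0.  -17.5] F [ 0.  -0.5 -3.3] open 0.0158
turn [0.0002 0.0001 0.0003] shift cm [-0.04  1.77  0.04]
```

```bash
python3 -m inch '[[[0,0,0],[0,-1,0],1],[[0,0,0],[0,-2,0],1],[[0,0,0],[0,-2.7,0],1],[[0,0,0],[0,-3.1,0],1],[[0,0,0],[0,-3.1,0],1]]';python3 -m inch '[[[0,0,0],[0,0.8,0],1],[[0,0,0],[0,1.6,0],1],[[0,0,0],[0,1.6,0],1]]';python3 -m inch '[[[0,0,0],[0,-1,0],1],[[0,0,0],[0,-2,0],1],[[0,0,0],[0,-2.7,0],1],[[0,0,0],[0,-3.1,0],1],[[0,0,0],[0,-3.1,0],1]]';python3 -m inch '[[[0,0,0],[0,0.8,0],1],[[0,0,0],[0,1.6,0],1],[[0,0,0],[0,1.6,0],1]]'; python3 p.py .4797 -.0066 .036 -17.5;python3 - <<'E'
from h import *
d=grab("scene");t=grab("top")
a=cv2.resize(t["img"][170:270,250:350],None,fx=4,fy=4,interpolation=2);b=cv2.resize(d["img"][205:305,270:370],None,fx=4,fy=4,interpolation=2)
cv2.imwrite("pics/tap2.png",np.hstack([a,b])[:,:,::-1])
E
```

```text
clock: 33.93
tool_pos: [0.4954, 0.0422, 0.0364]
tcp_rot: [-180.0, -0.0, -17.4]
wrist_force: [-0.3, 0.8, -2.6]
opening: 0.0155
clock: 34.18
tool_pos: [0.4897, 0.0246, 0.0363]
tcp_rot: [180.0, 0.0, -17.5]
wrist_force: [-0.1, -0.2, -2.7]
opening: 0.0155
clock: 34.6
tool_pos: [0.4999, 0.0564, 0.0364]
tcp_rot: [-180.0, -0.0, -17.4]
wrist_force: [-0.1, -0.7, -4.0]
opening: 0.0156
clock: 34.85
tool_pos: [0.4942, 0.0389, 0.0362]
tcp_rot: [180.0, 0.0, -17.5]
wrist_force: [-0.3, 0.9, -3.6]
opening: 0.0155
t 34.85 pos [0.4942 0.0389 0.0362] rot [180.    0.  -17.5] F [-0.3  0.9 -3.6] open 0.0155
turn [0.0003 0.0005 0.0004] shift cm [-0.02  4.77  0.03]
```

View pics/tap2.png

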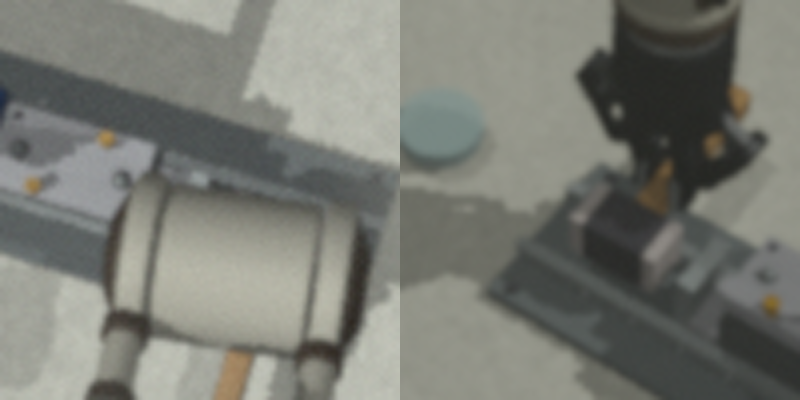

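```bash
for i in 1; do python3 -m inch '[[[0,0,0],[0,-1,0],1],[[0,0,0],[0,-2,0],1],[[0,0,0],[0,-2.7,0],1],[[0,0,0],[0,-3.1,0],1],[[0,0,0],[0,-3.1,0],1]]';python3 -m inch '[[[0,0,0],[0,0.8,0],1],[[0,0,0],[0,1.6,0],1],[[0,0,0],[0,1.6,0],1]]'; done;python3 -m inch '[[[0,0,0],[0,-1,0],1],[[0,0,0],[0,-2,0],1],[[0,0,0],[0,-2.7,0],1],[[0,0,0],[0,-3.1,0],1],[[0,0,0],[0,-3.1,0],1]]';python3 -m inch '[[[0,0,0],[0,0.8,0],1],[[0,0,0],[0,1.6,0],1],[[0,0,0],[0,1.6,0],1]]';python3 -m inch '[[[0,0,0],[0,-1,0],1],[[0,0,0],[0,-2,0],1],[[0,0,0],[0,-2.7,0],1],[[0,0,0],[0,-3.1,0],1],[[0,0,0],[0,-3.1,0],1]]';python3 -m inch '[[[0,0,0],[0,0.8,0],1],[[0,0,0],[0,1.6,0],1],[[0,0,0],[0,1.6,0],1]]'; python3 p.py .4797 -.0066 .036 -17.5
```

```text
clock: 35.37
tool_pos: [0.5044, 0.0708, 0.0364]
tcp_rot: [-180.0, -0.0, -17.3]
wrist_force: [0.7, -0.6, -3.2]
opening: 0.0154
clock: 35.62
tool_pos: [0.4986, 0.0532, 0.0362]
tcp_rot: [180.0, 0.0, -17.5]
wrist_force: [-0.2, 0.1, -2.5]
opening: 0.0151
clock: 36.03
tool_pos: [0.5089, 0.0851, 0.0364]
tcp_rot: [-180.0, -0.0, -17.4]
wrist_force: [0.1, 0.1, -2.6]
opening: 0.0157
clock: 36.28
tool_pos: [0.5032, 0.0675, 0.0363]
tcp_rot: [180.0, 0.0, -17.5]
wrist_force: [-0.4, 0.3, -3.4]
opening: 0.0157
clock: 36.7
tool_pos: [0.5134, 0.0994, 0.0364]
tcp_rot: [-180.0, -0.0, -17.4]
wrist_force: [0.2, 0.0, -2.9]
opening: 0.0157
clock: 36.95
tool_pos: [0.5076, 0.0818, 0.0362]
tcp_rot: [180.0, 0.0, -17.5]
wrist_force: [-0.6, 0.1, -3.7]
opening: 0.0158
t 36.95 pos [0.5076 0.0818 0.0362] rot [180.    0.  -17.5] F [-0.6  0.1 -3.7] open 0.0158
turn [0.0004 0.0006 0.0004] shift cm [-0.01  9.27  0.03]
```

```bash
python3 -m inch '[[[0,0,0],[0,-1,0],1],[[0,0,0],[0,-2,0],1],[[0,0,0],[0,-2.5,0],1],[[0,0,0],[0,-2.8,0],1],[[0,0,0],[0,-2.8,0],1]]';python3 -m inch '[[[0,0,0],[0,0.8,0],1],[[0,0,0],[0,0.8,0],1]]';python3 -m inch '[[[0,0,0],[0,-0.8,0],1],[[0,0,0],[0,-1.2,0],1],[[0,0,0],[0,-1.5,0],1],[[0,0,0],[0,-1.5,0],1]]'; python3 p.py .4797 -.0066 .036 -17.5
```

```text
clock: 37.37
tool_pos: [0.5169, 0.1105, 0.0364]
tcp_rot: [-180.0, -0.0, -17.4]
wrist_force: [0.0, -1.5, -3.2]
opening: 0.0156
clock: 37.53
tool_pos: [0.5139, 0.1016, 0.0363]
tcp_rot: [180.0, 0.0, -17.4]
wrist_force: [0.9, -0.3, -2.9]
opening: 0.0155
clock: 37.87
tool_pos: [0.5188, 0.1168, 0.0363]
tcp_rot: [180.0, 0.0, -17.4]
wrist_force: [-0.7, -1.9, -3.3]
opening: 0.0157
t 37.87 pos [0.5188 0.1168 0.0363] rot [180.    0.  -17.4] F [-0.7 -1.9 -3.3] open 0.0157
turn [0.0001 0.     0.0017] shift cm [-0.04 12.95  0.03]
```

```bash
python3 -m inch '[[[0,0,0],[0,0.8,0],1],[[0,0,0],[0,0.8,0],1]]';python3 -m inch '[[[0,0,0],[0,-0.7,0],1],[[0,0,0],[0,-1,0],1],[[0,0,0],[0,-1.2,0],1],[[0,0,0],[0,-1.2,0],1]]';python3 -m inch '[[[0,0,0],[0,0.8,0],1],[[0,0,0],[0,0.8,0],1]]';python3 -m inch '[[[0,0,0],[0,-0.7,0],1],[[0,0,0],[0,-1,0],1],[[0,0,0],[0,-1.2,0],1],[[0,0,0],[0,-1.2,0],1]]'; python3 p.py .4797 -.0066 .036 -17.5
```

```text
clock: 38.03
tool_pos: [0.5161, 0.1082, 0.0364]
tcp_rot: [-180.0, 0.0, -17.4]
wrist_force: [-0.1, -0.8, -3.5]
opening: 0.0159
clock: 38.37
tool_pos: [0.52, 0.1204, 0.0364]
tcp_rot: [180.0, -0.0, -17.4]
wrist_force: [-1.5, -2.5, -2.9]
opening: 0.0159
clock: 38.53
tool_pos: [0.5173, 0.112, 0.0363]
tcp_rot: [-180.0, 0.0, -17.4]
wrist_force: [-0.7, -0.8, -3.2]
opening: 0.0161
clock: 38.87
tool_pos: [0.5204, 0.1227, 0.0363]
tcp_rot: [179.8, 0.1, -17.4]
wrist_force: [-5.0, -10.0, 0.3]
opening: 0.0156
t 38.87 pos [0.5204 0.1227 0.0363] rot [ 1.798e+02  1.000e-01 -1.740e+01] F [ -5.  -10.    0.3] open 0.0156
turn [0.0038 0.0013 0.001 ] shift cm [-1.000e-02  1.356e+01  8.000e-02]
```

```bash
python3 -m inch '[[[0,0,0],[0,0.8,0],1],[[0,0,0],[0,0.8,0],1]]';python3 -m inch '[[[0,0,0],[0,-0.6,0],1],[[0,0,0],[0,-0.8,0],1],[[0,0,0],[0,-1,0],1],[[0,0,0],[0,-1,0],1]]';python3 -m inch '[[[0,0,0],[0,2,0],1],[[0,0,0],[0,4,0],1],[[0,0,0],[0,4.5,0],1],[[0,0,0],[0,4.5,0],1]]'; python3 p.py .4482 .3498 .2 39.3;
```

```text
clock: 39.03
tool_pos: [0.5186, 0.1161, 0.0363]
tcp_rot: [-180.0, 0.0, -17.4]
wrist_force: [0.1, -0.3, -2.6]
opening: 0.016
clock: 39.37
tool_pos: [0.5204, 0.1233, 0.0361]
tcp_rot: [179.6, 0.1, -17.5]
wrist_force: [-7.1, -17.9, 1.9]
opening: 0.0163
clock: 39.7
tool_pos: [0.5083, 0.0828, 0.0364]
tcp_rot: [-180.0, -0.0, -17.5]
wrist_force: [-1.1, 0.4, -2.8]
opening: 0.0158
t 39.7 pos [0.5083 0.0828 0.0364] rot [-180.    -0.   -17.5] F [-1.1  0.4 -2.8] open 0.0158
turn [-4.000e-04 -4.000e-04 -9.915e-01] shift cm [-13.76 -23.66 -16.35]
```

```bash
python3 -m inch '[[[0,0,0],[-1,0,-4],1],[[0,0,0],[-2,0,-8],1],[[0,0,0],[-3,0,-12],1],[[0,0,0],[-4,0,-16],1],[[0,0,0],[-4,0,-18],1],[[0,0,0],[-4,0,-18],1]]'; python3 p.py .4482 .3498 .21 39.3;
```

```text
clock: 40.2
tool_pos: [0.4737, 0.0963, 0.223]
tcp_rot: [-179.8, -0.7, -17.3]
wrist_force: [0.8, 0.2, -2.4]
opening: 0.016
t 40.2 pos [0.4737 0.0963 0.223 ] rot [-179.8   -0.7  -17.3] F [ 0.8  0.2 -2.4] open 0.016
turn [ 0.0023 -0.0132 -0.9885] shift cm [-10.01 -23.43   1.28]
```

```bash
python3 -m inch '[[[0,0,-0.09],[-0.9,-2.2,0],1],[[0,0,-0.19],[-1.9,-4.5,0],1],[[0,0,-0.29],[-2.9,-6.9,0],1],[[0,0,-0.39],[-3.9,-9.3,0],1],[[0,0,-0.49],[-5,-11.7,0],1],[[0,0,-0.59],[-6,-14,0],1],[[0,0,-0.69],[-7,-16.4,0],1],[[0,0,-0.79],[-8,-18.8,0],1],[[0,0,-0.89],[-9,-21.2,0],1],[[0,0,-0.988],[-10,-23.4,0],1],[[0,0,-0.988],[-10,-23.4,0],1],[[0,0,-0.988],[-10,-23.4,0],1]]'; python3 -m inch '[[[0,0,0],[0,0,3],1],[[0,0,0],[0,0,6],1],[[0,0,0],[0,0,9],1],[[0,0,0],[0,0,12],1],[[0,0,0],[0,0,14],1],[[0,0,0],[0,0,14],1],[[0,0,0],[0,0,14],1]]';python3 p.py .4482 .3498 .012 39.3
```

```text
clock: 41.2
tool_pos: [0.4435, 0.3495, 0.2143]
tcp_rot: [-180.0, 0.2, 39.3]
wrist_force: [0.4, -0.3, -2.5]
opening: 0.0158
clock: 41.78
tool_pos: [0.4436, 0.3471, 0.0749]
tcp_rot: [-180.0, 0.2, 39.1]
wrist_force: [1.0, 0.2, -2.3]
opening: 0.0159
t 41.78 pos [0.4436 0.3471 0.0749] rot [-180.     0.2   39.1] F [ 1.   0.2 -2.3] open 0.0159
turn [-0.0008  0.0038 -0.0035] shift cm [0.55 0.09 6.28]
```

```bash
python3 -m inch '[[[0,0,0],[0.4,0,2],1],[[0,0,0],[0.4,0,4],1],[[0,0,0],[0.4,0,5],1],[[0,0,0],[0.4,0,5.5],1],[[0,0,0],[0.4,0,5.8],1],[[0,0,0],[0.4,0,6.1],1],[[0,0,0],[0.4,0,6.2],1],[[0,0,0],[0.4,0,6.3],1],[[0,0,0],[0.4,0,6.3],1]]';python3 p.py .4482 .3498 .012 39.3
```

```text
clock: 42.53
tool_pos: [0.4482, 0.3509, 0.0139]
tcp_rot: [180.0, -0.1, 39.2]
wrist_force: [-0.7, -0.7, -3.9]
opening: 0.0156
t 42.53 pos [0.4482 0.3509 0.0139] rot [ 1.80e+02 -1.00e-01  3.92e+01] F [-0.7 -0.7 -3.9] open 0.0156
turn [ 0.0002 -0.001  -0.0021] shift cm [-0.07  0.08  0.19]
```

```bash
python3 -m inch '[[[0,0,0],[0,0,0.1],1],[[0,0,0],[0,0,0.2],1],[[0,0,0],[0,0,0.25],1],[[0,0,0],[0,0,0.25],1]]';python3 -m inch '[[[0,0,0],[0,0,0],5],[[0,0,0],[0,0,0],5],[[0,0,0],[0,0,0],5],[[0,0,0],[0,0,0],5]]'; python3 -m inch '[[[0,0,0],[0,0,-2],5],[[0,0,0],[0,0,-6],5],[[0,0,0],[0,0,-10],5],[[0,0,0],[0,0,-14],5],[[0,0,0],[0,0,-18],5],[[0,0,0],[0,0,-22],5],[[0,0,0],[0,0,-22],5]]';python3 - <<'E'
from m import *
t=grab("top");s=grab("scene")
rect(t,lambda q:(q[:,:,0]>85)&(q[:,:,0]-q[:,:,2]>30),178,240,228,302,.033,"handle")
rect(s,lambda q:(q[:,:,0]>85)&(q[:,:,0]-q[:,:,2]>30),425,235,480,290,.033,"handleS")
a=cv2.resize(t["img"][155:275,170:300],None,fx=3,fy=3,interpolation=2);b=cv2.resize(s["img"][225:345,340:500],None,fx=3,fy=3,interpolation=2)
cv2.imwrite("pics/chk.png",np.hstack([a,b])[:,:,::-1])
E
python3 p.py .6 .2215 .24 72.5
```

```text
clock: 42.87
tool_pos: [0.4482, 0.3509, 0.0122]
tcp_rot: [180.0, -0.0, 39.2]
wrist_force: [-3.1, -1.5, 6.0]
opening: 0.0156
clock: 43.2
tool_pos: [0.4481, 0.3508, 0.011]
tcp_rot: [180.0, -0.0, 39.2]
wrist_force: [1.1, -0.3, -0.2]
opening: 0.0503
clock: 43.78
tool_pos: [0.4522, 0.3529, 0.2412]
tcp_rot: [179.8, -1.0, 39.2]
wrist_force: [0.6, 0.5, 1.0]
opening: 0.0503
handle ctr [0.4241 0.3272] px [202.7 273.8] L [124.2, 19.7] yaw 39.80000000000001
handleS ctr [0.4248 0.3285] px [450.9 261.3] L [122.8, 21.0] yaw 39.6
t 43.88 pos [0.4491 0.3514 0.2334] rot [179.9  -0.3  39.2] F [-0.6 -0.8 -1. ] open 0.0493
turn [ 0.0027 -0.0047 -0.5815] shift cm [ 3.49 19.6  -0.61]
```

View pics/chk.png

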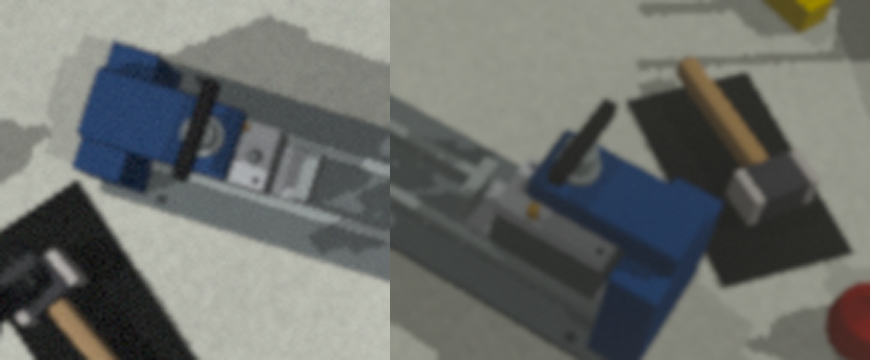

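```bash
python3 -m inch '[[[0,0,-1.4],[1,12,-2],4],[[0,0,-1.4],[1,12,-2],4],[[0,0,-1.4],[1,12,-2],4],[[0,0,-1.4],[1,12,-2],4],[[0,0,-1.4],[1,12,-2],4],[[0,0,-1.4],[1,12,-2],4],[[0,0,-1.4],[1,12,-2],4],[[0,0,-1.4],[1,12,-2],4],[[0,0,-1.4],[1,12,-2],4],[[0,0,-1.4],[1,12,-2],4],[[0,0,-1.4],[1,12,-2],4],[[0,0,-1.4],[1,12,-2],4]]'; python3 p.py .6015 .2195 .24 162.5
```

```text
clock: 44.88
tool_pos: [0.5303, 0.2637, 0.2482]
tcp_rot: [-179.8, -0.1, 119.7]
wrist_force: [0.3, 0.2, -0.2]
opening: 0.0402
t 44.88 pos [0.5303 0.2637 0.2482] rot [-1.798e+02 -1.000e-01  1.197e+02] F [ 0.3  0.2 -0.2] open 0.0402
turn [-0.0035 -0.0026 -0.7468] shift cm [-7.36  3.99  0.79]
```

```bash
python3 -m inch '[[[0,0,-0.747],[-7.36,4,0],4],[[0,0,-0.747],[-7.36,4,0],4],[[0,0,-0.747],[-7.36,4,0],4],[[0,0,-0.747],[-7.36,4,0],4],[[0,0,-0.747],[-7.36,4,0],4],[[0,0,-0.747],[-7.36,4,0],4],[[0,0,-0.747],[-7.36,4,0],4],[[0,0,-0.747],[-7.36,4,0],4],[[0,0,-0.747],[-7.36,4,0],4],[[0,0,-0.747],[-7.36,4,0],4]]'; python3 p.py .6015 .2195 .157 162.5
```

```text
clock: 45.72
tool_pos: [0.6021, 0.2195, 0.2502]
tcp_rot: [-180.0, -0.1, 162.1]
wrist_force: [0.3, -0.2, -0.5]
opening: 0.0402
t 45.72 pos [0.6021 0.2195 0.2502] rot [-1.800e+02 -1.000e-01  1.621e+02] F [ 0.3 -0.2 -0.5] open 0.0402
turn [-0.0005 -0.001  -0.0073] shift cm [ 0.04 -0.01  9.32]
```

```bash
python3 -m inch '[[[0,0,0],[0,0,3],4],[[0,0,0],[0,0,5],4],[[0,0,0],[0,0,6.5],4],[[0,0,0],[0,0,8],4],[[0,0,0],[0,0,9],4],[[0,0,0],[0,0,9.2],4],[[0,0,0],[0,0,9.2],4]]'; python3 -m inch '[[[0,0,0],[0,0,0],0.8],[[0,0,0],[0,0,0],0.8],[[0,0,0],[0,0,0],0.8],[[0,0,0],[0,0,0],0.8],[[0,0,0],[0,0,0],0.8],[[0,0,0],[0,0,0],0.8],[[0,0,0],[0,0,0],0.8]]' 60; python3 p.py .6015 .2195 .157 162.5
```

```text
clock: 46.3
tool_pos: [0.6019, 0.2195, 0.1583]
tcp_rot: [-180.0, -0.1, 162.2]
wrist_force: [-0.0, -0.4, 0.8]
opening: 0.0405
clock: 46.88
tool_pos: [0.6031, 0.2197, 0.1605]
tcp_rot: [179.9, 0.1, 162.2]
wrist_force: [-1.5, -1.0, 5.6]
opening: 0.0225
t 46.88 pos [0.6031 0.2197 0.1605] rot [1.799e+02 1.000e-01 1.622e+02] F [-1.5 -1.   5.6] open 0.0225
turn [ 0.0011  0.002  -0.0054] shift cm [ 0.15 -0.07  0.35]
```

```bash
python3 -m inch '[[[0,0,0],[0,0,0],0.8],[[0,0,0],[0,0,0],0.8],[[0,0,0],[0,0,0],0.8],[[0,0,0],[0,0,0],0.8],[[0,0,0],[0,0,0],0.8]]' 60; python3 -m inch '[[[0,0,0.1],[0,0,0],0.8],[[0,0,0.2],[0,0,0],0.8],[[0,0,0.3],[0,0,0],0.8],[[0,0,0.3],[0,0,0],0.8]]' 60;  python3 p.py .6015 .2195 .157 162.5
```

```text
clock: 47.3
tool_pos: [0.6031, 0.2196, 0.1604]
tcp_rot: [179.9, 0.1, 162.2]
wrist_force: [-0.8, 0.2, 6.2]
opening: 0.0226
clock: 47.63
tool_pos: [0.6029, 0.2192, 0.1605]
tcp_rot: [180.0, 0.1, 144.8]
wrist_force: [-2.0, -1.7, 6.9]
opening: 0.0225
t 47.63 pos [0.6029 0.2192 0.1605] rot [1.800e+02 1.000e-01 1.448e+02] F [-2.  -1.7  6.9] open 0.0225
turn [ 1.000e-04  1.600e-03 -3.094e-01] shift cm [ 0.13 -0.05  0.35]
```

```bash
python3 -c "
from h import *
print(bot.observe()['moment'])"; python3 -m inch '[[[0,0,0],[0,0,0],4],[[0,0,0],[0,0,0],4],[[0,0,0],[0,0,0],4],[[0,0,0],[0,0,-0.6],4],[[0,0,0],[0,0,-1],4],[[0,0,0],[0,0,-1],4]]' 60; python3 -m inch '[[[0,0,0],[0,0,0],0.5],[[0,0,0],[0,0,0],0.5],[[0,0,0],[0,0,0],0.5],[[0,0,0],[0,0,0],0.5],[[0,0,0],[0,0,0],0.5],[[0,0,0],[0,0,0],0.5],[[0,0,0],[0,0,0],0.5],[[0,0,0],[0,0,0],0.5],[[0,0,0],[0,0,0],0.5]]' 60;  python3 p.py .6015 .2195 .157 162.5; python3 -c "
from h import *
print(bot.observe()['moment'])"
```

```text
[-0.27033945  0.42379248 -0.02108296]
clock: 48.13
tool_pos: [0.6032, 0.2196, 0.1704]
tcp_rot: [179.9, 0.1, 145.0]
wrist_force: [0.2, 0.2, 0.6]
opening: 0.0399
clock: 48.88
tool_pos: [0.6024, 0.2195, 0.1691]
tcp_rot: [-180.0, 0.0, 145.0]
wrist_force: [-2.3, 0.4, 4.2]
opening: 0.0115
t 48.88 pos [0.6024 0.2195 0.1691] rot [-180.    0.  145.] F [-2.3  0.4  4.2] open 0.0115
turn [-0.000e+00  1.000e-04 -3.054e-01] shift cm [ 0.07 -0.05  1.21]
[-0.11276024  0.33571628 -0.1849508 ]
```

```bash
python3 -m inch '[[[0,0,0.1],[0,0,0],0.5],[[0,0,0.2],[0,0,0],0.5],[[0,0,0.3],[0,0,0],0.5],[[0,0,0.4],[0,0,0],0.5],[[0,0,0.5],[0,0,0],0.5],[[0,0,0.6],[0,0,0],0.5],[[0,0,0.7],[0,0,0],0.5],[[0,0,0.8],[0,0,0],0.5],[[0,0,0.9],[0,0,0],0.5],[[0,0,1],[0,0,0],0.5],[[0,0,1],[0,0,0],0.5]]' 80;  python3 -c "
from h import *
print(bot.observe()['moment'])"; python3 -m inch '[[[0,0,0.04],[0,0,0],0.5],[[0,0,0.08],[0,0,0],0.5],[[0,0,0.08],[0,0,0],0.5]]'; python3 -c "
from h import *
print(bot.observe()['moment'])"; python3 -m inch '[[[0,0,0.04],[0,0,0],0.5],[[0,0,0.06],[0,0,0],0.5],[[0,0,0.06],[0,0,0],0.5]]'; python3 -c "
from h import *
print(bot.observe()['moment'])"
```

```text
clock: 49.8
tool_pos: [0.6012, 0.2189, 0.1692]
tcp_rot: [-179.8, 0.1, 87.5]
wrist_force: [-7.0, -3.2, 6.9]
opening: 0.011
[-0.5210416   1.05604098 -0.08568098]
clock: 50.05
tool_pos: [0.6011, 0.2189, 0.1691]
tcp_rot: [-179.8, 0.1, 83.1]
wrist_force: [-7.3, -3.3, 7.1]
opening: 0.0107
[-0.49096875  1.12956193  0.10202449]
clock: 50.3
tool_pos: [0.6011, 0.2189, 0.1691]
tcp_rot: [-179.8, 0.2, 79.9]
wrist_force: [-6.6, -3.6, 7.9]
opening: 0.0106
[-0.5295841   1.11914079  1.35282098]
```

```bash
python3 -m inch '[[[0,0,0.03],[0,0,0],0.5],[[0,0,0.05],[0,0,0],0.5],[[0,0,0.05],[0,0,0],0.5]]'; python3 -c "
from h import *
print(bot.observe()['moment'])"; python3 -m inch '[[[0,0,0],[0,0,0],4],[[0,0,0],[0,0,0],4],[[0,0,0],[0,0,0],4],[[0,0,0],[0,0,0],4],[[0,0,0],[0,0,-3],4],[[0,0,0],[0,0,-6],4],[[0,0,0],[0,0,-9],4],[[0,0,0],[0,-4,-10],4],[[0,0,0],[0,-8,-10],4],[[0,0,0],[0,-12,-10],4],[[0,0,0],[0,-16,-10],4],[[0,0,0],[0,-16,-10],4]]'
python3 -m inch '[[[0,0,0],[0,-4,0],4],[[0,0,0],[0,-8,0],4],[[0,0,0],[0,-8,0],4]]'
python3 - <<'E'
from m import *
t=grab("top");s=grab("scene")
a=cv2.resize(t["img"][155:295,165:305],None,fx=3,fy=3,interpolation=2);b=cv2.resize(s["img"][205:345,340:460],None,fx=3,fy=3,interpolation=2)
cv2.imwrite("pics/fin.png",np.hstack([a,b])[:,:,::-1])
E
```

```text
clock: 50.55
tool_pos: [0.6011, 0.2189, 0.1692]
tcp_rot: [-179.9, 0.2, 77.1]
wrist_force: [-6.7, -3.3, 7.6]
opening: 0.0105
[-0.53686226  1.14970781  2.12917605]
clock: 51.55
tool_pos: [0.4401, 0.2575, 0.2675]
tcp_rot: [-179.7, 0.0, 77.0]
wrist_force: [-0.2, -0.7, -0.9]
opening: 0.0403
clock: 51.8
tool_pos: [0.3636, 0.2754, 0.2681]
tcp_rot: [-179.8, 0.0, 77.0]
wrist_force: [0.1, -0.6, -0.0]
opening: 0.0403
```

View pics/fin.png

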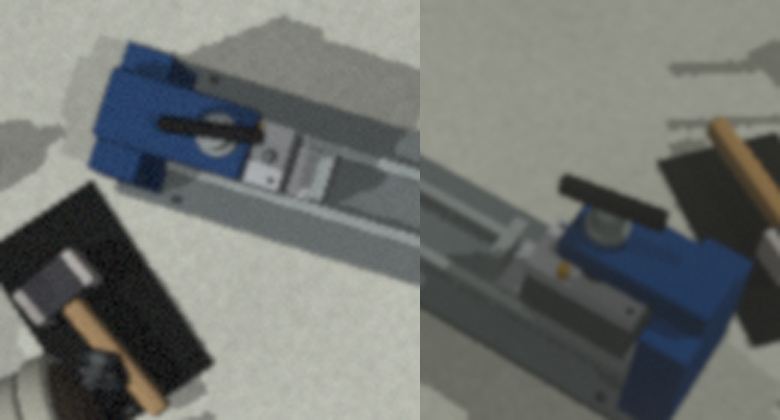

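```bash
python3 - <<'E'
from m import *
t=grab("top");print(bot.observe()["clock"])
rect(t,lambda q:(q[:,:,0]<60)&(g(q)<50),210,185,260,210,.183,"bar")
bot.finish_job()
E
```

```text
51.95
bar ctr [0.6013 0.2178] px [234.3 197.8] L [82.6, 24.4] yaw 88.0
the job is handed in; nothing more can be done
```

I put the electrolyser together and handed the job in at about 52 s of the 210 s allowed. None of my last checks failed or disagreed.

- **Stack:** All three frames on the bench (one had been knocked a few centimetres and was found again) and then the end plate went over the pins. Each came down at the height expected for a flush plate, and a picture taken after the end plate went on shows it flush.
- **Tray:** Ten light taps with the mallet on the lug, each moving the tray 1.5 cm or less, brought it to the stop. The tool was held at the same place on the last two taps, with about 11 N and then 19 N. That place agrees with the press axis seen in the images.
- **Mallet:** It lies flat on its mat, within about 2 mm of where it started.
- **Clamp:** My first grip was too low and seems to have caught the spindle, so I gripped the bar again higher up. I then turned it clockwise until the moment rose from about 0.1 to 2.1 N m. In the last picture the bar stands about 80° (1.4 rad) from across the track, which is the end stop.
- **Glassware and bottles:** I touched none of them, and no unexpected contact force showed during the moves. I did not check each one in a final picture.

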